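# Put the examined fans and their accessories back in their fitted places

### The arm

A 6-joint arm with a two-finger parallel gripper is mounted at the origin on the work surface. World frame = base frame: x ahead of the robot, y to its left, z up, the work surface at z = 0. Lengths are in m, angles in degrees, forces in N, time in s.
With the tool pointing down it reaches from about 0.3 to 0.75 m from the base axis. Payload 8.5 kg.
Tool frame: the origin (TCP) lies at the very end of the fingers, on their centre line; the grasp point (between the pads) lies 19 mm behind it (env.pinch_z is the distance from the TCP to the grasp point, in m); z points along the fingers, x is the direction in which the jaws open and shut, and the axes are right-handed (so a half turn about z gives the same grasp; the last joint's range is limited). The gripper opens to 88 mm and grips with 3 to 60 N. Pads are 18 mm wide; open, the fingers measure 123 mm over their backs; the gripper's body (75 mm by 187 mm) begins 45 mm behind the grasp point.
Start: joints at [-80.403, 21.807, 74.336, -0, 83.858, -12.336], TCP at [0.205, -0.51, 0.214] pointing down, gripper open.
Joint ranges: [-178.18, 178.18], [-50.72, 133.34], [12.68, 142.11], [-81.47, 261.47], [9.98, 163.14], [-165.26, 165.26]. Speed limits (degrees/s): [136.94, 136.94, 180, 180, 180, 180].

### API

Orientations are given as [roll, pitch, yaw] about the fixed x, y, z axes, in that order (R = Rz(yaw) Ry(pitch) Rx(roll)).
In Python, from plant import readout, imaging, order, env gives the robot as it stands.
- The arm moves only by the tool apply_moves, never from a script. Its argument "increments" is a list of rows, each a list of 7 numbers: the opening, from -1 (shut) to 1 (fully open), then the shift along the tool's x, y, z in m, then the turn, a rotation vector about the tool's x, y, z in degrees. A call has 1 to 20 rows; each row shifts and turns the pose as measured when the row begins, along the tool's axes as they then stand; what a row does not reach is not made up. A row lasts 1/10 s, in which the tool goes at most 50 mm and 8.59 degrees, less where a joint would pass 70% of its speed; a pose out of reach is approached as far as the arm can. A call is refused whole if a number of a shift passes 0.05 or a number of a turn 8.59, either way. A call with a gripper value outside its range is refused whole. The fingers move at their own pace and stop on an object; "force" is the grip in N (left out, the last holds). Time passes only in rows, so rows that do not move let the fingers close. It gives the time, the measured TCP pose, the force and the opening at its end, in the units of the state.
- readout.get_state(): the state, without advancing time (a new reading comes with each control period).
- imaging.grab_frame(name): name is "scene" or "top" or "wrist"; returns a dict with "color" (384x512x3 uint8, blue, green, red), "range_z" (384x512 float32, m along the optical axis (not along the pixel's ray), 0 where there is no reading), "fx", "fy", "cx", "cy" (pixels), "dist_coeffs" ([k1, k2, p1, p2, k3] as OpenCV has them; the pictures are not rectified), "eye" and "attitude" of the camera in the world. Camera axes: x right, y down, z forward; pixel columns grow to the right and rows downward; lengths in m; the calibration is good to about 2 mm. A picture is of the moment at which its call begins.
- order.close_job(): hands the job in, once; it reports no verdict.
The state is a dict: "t": time; "joints": joint angles; "joint_velocities": joint speeds; "effort": joint torques, N m; "tool_pos": TCP position; "tool_rot": TCP orientation; "contact_force": force on the tool from outside, world axes, zero at the start; "torque": the same for the moment, N m; "width": finger opening in m.
Only numpy, scipy, OpenCV 4.12 (cv2) and the standard library are available. Lean on these libraries where they do the work, as an engineer would, in place of code of your own. Each camera call takes 0.05 s, during which the arm holds its last target.

### The job

The inspection is over, so put everything back in its place: lay the teal closed fan in the teal-lined long tray and the orange one in the orange-lined tray, stand the round powder box upright in the round recess, and lower the empty roller's axle into the two open slots of the grey stand until both ends rest on the slot bottoms. Set each piece down gently, without dropping it, flat on the floor of its own recess, and let go. Leave the amber glass jar and the black loupe where they stand.

Things in the scene. Friction and masses are not known exactly. Their poses are not given: they have to be found in the camera images.
- teal_fan: Loose closed folding fan, teal leaf, black guards, black handle, rigid, about 60 g. Lies flat, 150 long (x), 28 high. Leaf part x -25 to +75, 26 wide (y); handle part x -75 to -25, 18 wide, 22 high. Origin: underside, mid-length; grip there across y. z up. x starts within 0.4 rad of world +x.
- teal_tray: Fixed white foam tray with teal-lined long recess for the teal fan, either end first. Outer 188 (x) x 64 (y) x 14 high; recess 168 (x) x 44 (y), 6 deep, floor 8 above the table. Origin: underside centre; x along its length, z up. x starts within 0.2 rad of world y.
- orange_fan: Loose closed folding fan, orange leaf, black guards, black handle, rigid, about 60 g. Lies flat, 150 long (x), 28 high. Leaf part x -25 to +75, 26 wide (y); handle part x -75 to -25, 18 wide, 22 high. Origin: underside, mid-length; grip there across y. z up. x starts within 0.4 rad of world +x.
- orange_tray: Fixed white foam tray with orange-lined long recess for the orange fan, either end first. Outer 188 (x) x 64 (y) x 14 high; recess 168 (x) x 44 (y), 6 deep, floor 8 above the table. Origin: underside centre; x along its length, z up. x starts within 0.2 rad of world y.
- powder_box: Loose round white ceramic powder box, lid fixed shut, brass band, plum spot on top: 54 diameter, 36 high, about 120 g, standing upright. Origin: underside centre; z up.
- round_tray: Fixed square white foam tray, 100 x 100 x 14 high, with a plum-lined round recess 72 diameter, 6 deep, floor 8 above the table. Origin: underside centre; z up.
- roller: Loose empty roller, about 150 g: brown card core 36 diameter, 92 long (grip it mid-length, across), between square white end plates 48 x 48 x 6 (outer faces at x +-52) on a steel axle 10 diameter, 152 long. Same end for end. Origin: its centre, on the axle line, 24 above the table at the start; x along the axle. Lies on its plates, x within 0.4 rad of world +x.
- roller_stand: Fixed stand: metal base 150 (x) x 90 (y) x 8; grey uprights 8 thick at x -64 and +64, 46 wide, 78 high, each with a top-open slot 13 wide (y), bottom 42 above the table, flaring from 62 up to 37 wide. Seated axle: centre line 47 high, along x; roller plates between the uprights, 8 spare each end. Origin: underside centre; z up; x within 0.2 rad of world y.
- glass_jar: Loose little amber glass jar with white cap, 28 diameter, 45 high, standing among the things; leave it alone. Origin: underside centre.
- loupe: Loose black loupe, 40 diameter at the top, 30 high, standing among the things; leave it alone. Origin: underside centre.
Things that resemble listed ones, but are neither listed nor needed, are in the scene too. What is shaped like the orange_fan but green is not meant.

How it is judged (in metres and radians):
At the end, for the whole second after the job is handed in: Fans flat on the floor of their own recess (13 mm of centre, 0.25 rad), box upright on the round recess floor (13 mm), roller axle level (0.04 rad) on both slot bottoms (height +3/-4 mm, 12 mm along, 6 mm across, 0.1 rad); all released, at rest (x of teal_fan in the frame of teal_tray between -0.013 and 0.013 m and y of teal_fan in the frame of teal_tray between -0.013 and 0.013 m and z of teal_fan in the frame of teal_tray between 0.005 and 0.011 m and angle between the x axis of teal_fan and the x axis of teal_tray, either way round below 0.25 rad and angle between each of teal_fan, orange_fan, powder_box's own z axis and vertical below 0.1 rad and x of orange_fan in the frame of orange_tray between -0.013 and 0.013 m and y of orange_fan in the frame of orange_tray between -0.013 and 0.013 m and z of orange_fan in the frame of orange_tray between 0.005 and 0.011 m and angle between the x axis of orange_fan and the x axis of orange_tray, either way round below 0.25 rad and horizontal distance between powder_box and round_tray below 0.013 m and z of powder_box in the frame of round_tray between 0.005 and 0.011 m and x of roller in the frame of roller_stand between -0.012 and 0.012 m and y of roller in the frame of roller_stand between -0.006 and 0.006 m and z of roller in the frame of roller_stand between 0.043 and 0.05 m and angle between the x axis of roller and the x axis of roller_stand, either way round below 0.1 rad and angle between roller's own x axis and vertical between 1.53 and 1.61 rad and linear speed of each of teal_fan, orange_fan, powder_box, roller below 0.02 m/s and angular speed of each of teal_fan, orange_fan, powder_box, roller below 0.3 rad/s); the robot touches nothing.
It fails at once if a fan, the powder box or the roller is dropped (falls freely by more than about 3 cm) ((linear speed of teal_fan above 0.8 m/s and contact force between teal_fan and the fingers below 0.05 N) or (linear speed of orange_fan above 0.8 m/s and contact force between orange_fan and the fingers below 0.05 N) or (linear speed of powder_box above 0.8 m/s and contact force between powder_box and the fingers below 0.05 N) or (linear speed of roller above 0.8 m/s and contact force between roller and the fingers below 0.05 N)).
It fails at once if the glass jar is pushed more than 20 mm or tipped over (distance of glass_jar from where it was at the start of the episode above 0.02 m or angle between glass_jar's own z axis and vertical above 0.5 rad).
It fails at once if the loupe is pushed more than 20 mm or tipped over (distance of loupe from where it was at the start of the episode above 0.02 m or angle between loupe's own z axis and vertical above 0.5 rad).
It also fails if it takes over 125 s, if anything falls off the work surface, if the arm or the gripper's body presses on something with over 40 N, if the wrist force passes 120 N, or if a joint passes its speed limit or range.

## Working session

There is one attempt and no reset: what is moved stays moved. The work goes in short steps, Python scripts to look and compute and a tool call to move; the robot and the scene stay as the last step left them, time stands still between calls to the robot, and variables do not carry over. Pictures are saved under pics/ and viewed, and the job is handed in when it is done.

Besides the shell and the picture viewer there is one more tool, called after "Request:" by a JSON object that holds its "op" and its "data". apply_moves: Moves the arm, as the interface text tells. Its arguments: {"type":"object","properties":{"increments":{"type":"array"},"force":{"type":"number"}},"required":["increments"]}

```bash
ls; mkdir -p pics
python3 - <<'E'
from plant import readout, imaging, order, env
import cv2
print(readout.get_state()); print(env.pinch_z)
for n in ("top","scene"):
    f=imaging.grab_frame(n); cv2.imwrite(f"pics/{n}0.png",f["color"])
    print({k:v for k,v in f.items() if k not in("color","range_z")})
    import pickle; pickle.dump(f,open(f"{n}0.pkl","wb"))
E
```

```text
pics
{'t': 0.0, 'joints': array([-8.04019799e+01,  2.18404943e+01,  7.43824233e+01,  1.05215014e-03,
        8.38557495e+01, -1.23346018e+01]), 'joint_velocities': array([ 0.03508566, -0.00773943, -0.01577924,  0.08625637,  0.11945326,
        0.07548477]), 'effort': array([-1.33900543e-03, -4.37920368e+01, -2.24562103e+01,  7.11563719e-02,
        3.50853475e-02, -1.06817029e-04]), 'tool_pos': array([ 0.20539741, -0.50989508,  0.21305614]), 'tool_rot': array([-1.79982173e+02,  7.66277682e-02, -6.80674795e+01]), 'contact_force': array([-0.12445162,  0.12740664,  0.42003045]), 'torque': array([0.01353151, 0.02790289, 0.01418777]), 'width': 0.08811017113637397}
0.0187
{'fx': 366.3224760834001, 'fy': 366.3224760834001, 'cx': 256.57393024456445, 'cy': 185.80892144148288, 'dist_coeffs': array([-0.06208178,  0.        ,  0.        ,  0.        ,  0.        ]), 'eye': array([0.22465015, 0.00516743, 1.30341068]), 'attitude': array([-168.66496042,   -1.05137556,  -89.11394178])}
{'fx': 467.26307773242644, 'fy': 467.26307773242644, 'cx': 259.5161261996013, 'cy': 188.8581911649431, 'dist_coeffs': array([0.05713294, 0.        , 0.        , 0.        , 0.        ]), 'eye': array([1.19216365, 0.05638068, 1.07467743]), 'attitude': array([-144.36536322,   -0.19302346,   95.98931998])}
```

View pics/top0.png

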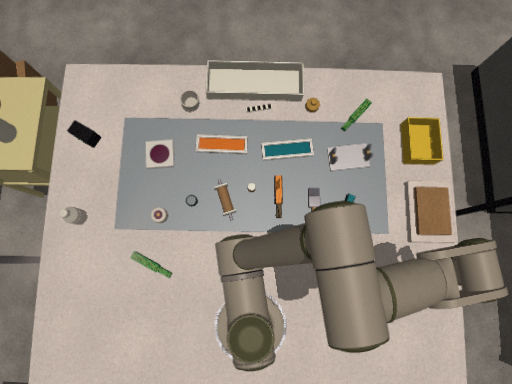

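View pics/scene0.png

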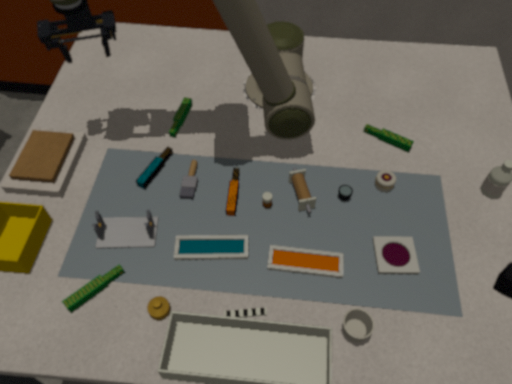

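```bash
cat > h.py <<'E'
import numpy as np, cv2, pickle
from scipy.spatial.transform import Rotation as R
def rot(a): return R.from_euler('xyz',a,degrees=True).as_matrix()
def cam(f):
    K=np.array([[f['fx'],0,f['cx']],[0,f['fy'],f['cy']],[0,0,1]]);return K,f['dist_coeffs'],rot(f['attitude']),np.array(f['eye'])
def rays(f,uv):
    K,d,A,e=cam(f)
    p=cv2.undistortPoints(np.array(uv,float).reshape(-1,1,2),K,d).reshape(-1,2)
    return np.c_[p,np.ones(len(p))]@A.T, e
def atz(f,uv,z):
    r,e=rays(f,uv); s=(z-e[2])/r[:,2]; return e+r*s[:,None]
def xyz(f):
    h,w=f['range_z'].shape
    u,v=np.meshgrid(np.arange(w),np.arange(h))
    r,e=rays(f,np.c_[u.ravel(),v.ravel()])
    P=e+r*f['range_z'].reshape(-1,1)
    P=P.reshape(h,w,3); P[f['range_z']<=0]=np.nan; return P
def proj(f,P):
    K,d,A,e=cam(f)
    return cv2.projectPoints((np.array(P,float).reshape(-1,3)-e)@A,np.zeros(3),np.zeros(3),K,d)[0].reshape(-1,2)
def grab(n,save=None):
    from plant import imaging
    f=imaging.grab_frame(n)
    if save: 
        pickle.dump(f,open(f"{save}.pkl","wb")); cv2.imwrite(f"pics/{save}.png",f['color'])
    return f
# rectified ortho picture at height z: x range,y range
def ortho(f,z,x0,x1,y0,y1,s):
    # rows: x decreasing; cols: y decreasing ; s px per m
    H=int((x1-x0)*s);W=int((y1-y0)*s)
    c,r=np.meshgrid(np.arange(W),np.arange(H))
    P=np.stack([x1-r/s,y1-c/s,np.full(c.shape,z)],-1)
    uv=proj(f,P).astype(np.float32).reshape(H,W,2)
    return cv2.remap(f['color'],uv[...,0],uv[...,1],cv2.INTER_CUBIC)
E
python3 - <<'E'
from h import *
for n in("top0","scene0"):
    f=pickle.load(open(n+".pkl","rb"));P=xyz(f)
    z=P[...,2]
    print(n,np.nanpercentile(z,[1,5,25,50,75]))
    im=ortho(f,0.01,0.3,0.75,-.4,.45,900)
    cv2.imwrite(f"pics/o_{n}.png",im[:, :])
    hz=np.clip(np.nan_to_num(z)*255/0.1,0,255).astype(np.uint8)
    f2=dict(f);f2['color']=cv2.merge([hz]*3)
    cv2.imwrite(f"pics/oz_{n}.png",ortho(f2,0.01,0.3,0.75,-.4,.45,900))
E
```

```text
top0 [-7.59374768e-01 -7.53894289e-01 -7.37474593e-01 -1.86271551e-04
  4.09229775e-03]
scene0 [-7.46062659e-01 -1.75404243e-01 -1.90083125e-03  4.00241597e-04
  3.47287264e-03]
```

View pics/o_top0.png

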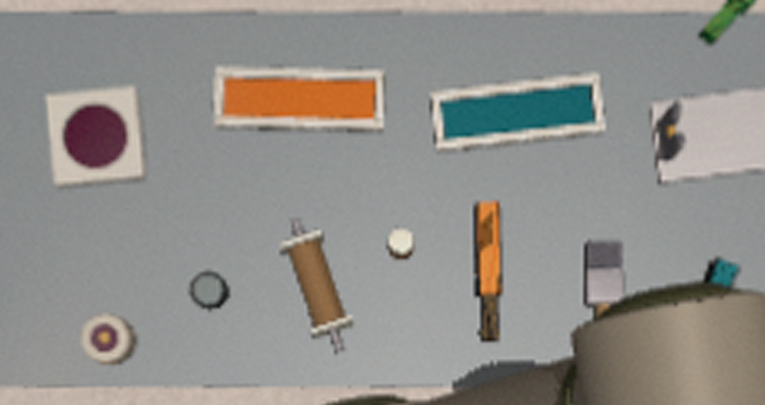

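View pics/o_scene0.png

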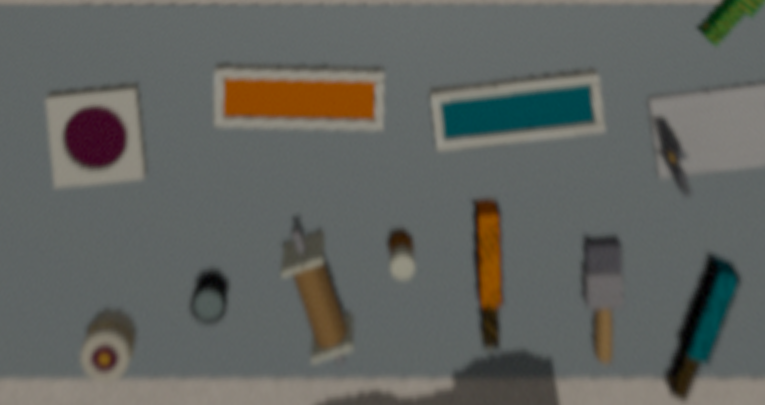

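View pics/oz_scene0.png

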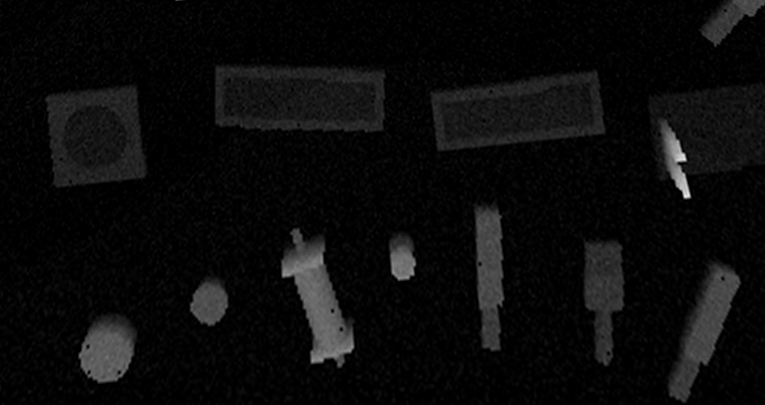

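```bash
cat > fit.py <<'E'
from h import *
def rect(f,mask,z):
    cs,_=cv2.findContours(mask.astype(np.uint8),cv2.RETR_EXTERNAL,cv2.CHAIN_APPROX_NONE)
    c=max(cs,key=cv2.contourArea).reshape(-1,2)
    p=atz(f,c,z)[:,:2]
    (cx,cy),(a,b),_=r=cv2.minAreaRect((p*1000).astype(np.float32))
    q=cv2.boxPoints(r); e=[q[1]-q[0],q[2]-q[1]]; e=max(e,key=np.linalg.norm)
    return np.round([cx,cy,max(a,b),min(a,b),np.degrees(np.arctan2(e[1],e[0]))%180],1)
E
python3 - <<'E'
from fit import *
for n in("top0","scene0"):
    f=pickle.load(open(n+".pkl","rb"));P=xyz(f); C=cv2.cvtColor(f['color'],cv2.COLOR_BGR2HSV).astype(int)
    H,S,V=[C[...,i] for i in range(3)]
    X,Y,Z=P[...,0],P[...,1],P[...,2]
    def box(x0,x1,y0,y1): return (X>x0)&(X<x1)&(Y>y0)&(Y<y1)
    # approx areas from ortho: x=.3+ (405-r)/900 ; y=.45-c/900
    def reg(c0,c1,r0,r1): return box(.75-r1/900,.75-r0/900,.45-c1/900,.45-c0/900)
    print(n)
    for nm,rg,z in[("oT",(205,395,55,140),.014),("tT",(420,615,60,160),.014),("rT",(35,155,75,195),.014)]:
        m=reg(*rg)&(Z>.003+.0) if 0 else reg(*rg)&((Z>.008)|(S>150)|((V>150)))
        m=cv2.morphologyEx(m.astype(np.uint8),cv2.MORPH_CLOSE,np.ones((3,3)))
        print(nm,rect(f,m,z))
    for nm,rg,z in[("oT",(205,395,55,140),.008),("tT",(420,615,60,160),.008),("rT",(35,155,75,195),.008)]:
        m=reg(*rg)&(S>120); print(nm,"lining",rect(f,m,z))
    for nm,rg,z in[("ofan",(465,510,190,350),.028),("tfan",(660,745,245,405),.028)]:
        m=reg(*rg)&(Z>.012)
        print(nm,rect(f,m,z), np.nanmean(P[m&(Z>.02)],0))
        m=reg(*rg)&(S>150)&(Z>.02); print(' leaf',rect(f,m,.028))
    for nm,rg in[("pbox",(70,140,305,390)),("loupe",(180,235,260,330)),("jar",(380,420,220,285))]:
        m=reg(*rg)&(Z>.012); zt=np.nanpercentile(Z[m],90); mm=m&(Z>zt-.004)
        print(nm,zt,np.nanmean(P[mm],0))
    m=reg(270,360,200,370)&(Z>.012); 
    print("roller",rect(f,m,.035)); m=m&(Z>.03); p=P[m]; c=p.mean(0); print(c)
    for r in [(640,765,80,200)]:
        m=(X>.48)&(X<.7)&(Y<-.25)&(Y>-.48)&(Z>.02); print("uprights",m.sum())
        k,l,_,ce=cv2.connectedComponentsWithStats(m.astype(np.uint8))
        for i in range(1,k):
            if _[i if 0 else 0] is None: pass
            q=P[l==i]
            if len(q)>8: print(len(q),q.mean(0),q.min(0),q.max(0))
        m=(X>.48)&(X<.75)&(Y<-.25)&(Y>-.5)&(Z>.004)&(V>130)&(S<60); print("base",rect(f,m,.008))
E
```

```text
top0
oT [637.9 116.5 194.2  76.8  91.1]
tT [ 616.5 -123.3  214.2   92.4   93.7]
rT [598.8 344.2 105.2 102.7   4.5]
oT lining [641.9 117.6 166.7  41.5  88.7]
tT lining [ 626.9 -125.3  164.1   39.6   96.6]
rT lining [600.9 345.9  61.1  59.5   1. ]
ofan [ 4.463e+02 -9.240e+01  1.509e+02  2.490e+01  3.000e-01] [ 0.45255623 -0.09191533  0.02732441]
 leaf [ 4.692e+02 -9.050e+01  9.790e+01  2.150e+01  1.000e-01]
tfan [ 443.4 -348.5   30.1   29.   156.8] [ 0.44514248 -0.34964387  0.02791869]
 leaf [ 443.5 -347.2   21.5   19.7   72.3]
pbox 0.04038586122216126 [0.37305055 0.32533643 0.03892215]
loupe 0.03425204888481781 [0.42601886 0.21566173 0.03294804]
jar 0.047825429851099874 [0.47663156 0.00500191 0.0465828 ]
roller [430.5  96.7 150.7  47.2  18.9]
[0.43169976 0.0966958  0.04067229]
uprights 158
84 [ 0.60892282 -0.41168707  0.0518478 ] [ 0.58598126 -0.42026507  0.02024607] [ 0.6306429  -0.40477551  0.08077547]
74 [ 0.59447116 -0.28706496  0.05125975] [ 0.57199075 -0.29340734  0.02013944] [ 0.61744789 -0.28199428  0.08178333]
base [ 609.9 -347.   156.1  109.2   98.4]
scene0
oT [643.8 117.1 1
[... 305 characters left out ...]
[458.  -90.7 141.5  24.3   1.8]
tfan [ 394.5 -323.5  154.2   36.5  159. ] [ 0.39904485 -0.32908229  0.02651583]
 leaf [ 414.3 -332.3   99.9   27.4  157.9]
pbox 0.038253368738234705 [0.3751476  0.32589328 0.03684663]
loupe 0.03291543979045697 [0.42690351 0.21487971 0.03120737]
jar 0.04717471430824536 [0.47765842 0.00461129 0.04576761]
roller [437.6  97.5 155.5  54.   18.7]
[0.43434685 0.0954984  0.03991749]
uprights 341
158 [ 0.5986517  -0.28497964  0.05086572] [ 0.56949241 -0.29443039  0.02032588] [ 0.62210716 -0.2795869   0.08113243]
183 [ 0.61499642 -0.41236373  0.04960958] [ 0.58941934 -0.42133839  0.02025563] [ 0.63850048 -0.40677234  0.07945148]
base [ 619.7 -378.1   63.7   50.7   95.8]
```

```bash
cat > plan.py <<'E'
import sys
from h import *
from plant import readout
def plan(x,y,z,yaw,maxs=.048):
    s=readout.get_state(); p=s['tool_pos'];A=rot(s['tool_rot'])
    print("t %.1f pos %s rot %s w %.4f F %s"%(s['t'],np.round(p,4),np.round(s['tool_rot'],2),s['width'],np.round(s['contact_force'],1)))
    T=rot([180,0,yaw])
    rv=R.from_matrix(A.T@T).as_rotvec(degrees=True)
    n=int(np.ceil(np.abs(rv).max()/8.5)); 
    print("turn first:",n,"rows of",np.round(rv/max(n,1),2), "| with no turn shift below is in current axes")
    d=np.array([x,y,z])-p
    print("shift AFTER turn (tool axes):",np.round(T.T@d,4)," now axes:",np.round(A.T@d,4))
    k=T.T@d; n=int(np.ceil(np.linalg.norm(k)/maxs)); print(n,"rows of",np.round(k/max(n,1),4))
if __name__=="__main__": plan(*map(float,sys.argv[1:5]))
E
python3 plan.py .36 -.34 .21 -111.5
python3 -c "
from h import *
f=grab('wrist','w0');print({k:v for k,v in f.items() if k not in('color','range_z')})"
```

```text
t 0.1 pos [ 0.2054 -0.5099  0.2131] rot [-1.7998e+02  7.0000e-02 -6.8070e+01] w 0.0883 F [ 0.1 -0.5  0.4]
turn first: 6 rows of [0.   0.01 7.24] | with no turn shift below is in current axes
shift AFTER turn (tool axes): [-0.2148 -0.0816  0.0031]  now axes: [-0.0999 -0.2069  0.0033]
5 rows of [-0.043  -0.0163  0.0006]
{'fx': 265.24620622110297, 'fy': 265.24620622110297, 'cx': 255.90865404196668, 'cy': 194.16695320980398, 'dist_coeffs': array([0.01792586, 0.        , 0.        , 0.        , 0.        ]), 'eye': array([ 0.27492774, -0.48067213,  0.38337436]), 'attitude': array([ 1.62739758e+02, -6.23667956e-02, -6.80025228e+01])}
```

View pics/w0.png

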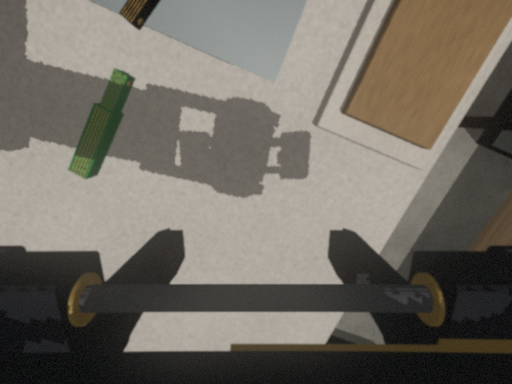

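Request:
{"op": "apply_moves", "data": {"increments": [[1, 0, 0, 0, 0, 0, 7.25], [1, 0, 0, 0, 0, 0, 7.25], [1, 0, 0, 0, 0, 0, 7.25], [1, 0, 0, 0, 0, 0, 7.25], [1, 0, 0, 0, 0, 0, 7.25], [1, 0, 0, 0, 0, 0, 7.25], [1, -0.043, -0.01, 0.005, 0, 0, 0], [1, -0.043, -0.01, 0.005, 0, 0, 0], [1, -0.043, -0.01, 0.005, 0, 0, 0], [1, -0.043, -0.01, 0.005, 0, 0, 0], [1, -0.043, -0.01, 0.005, 0, 0, 0], [1, 0, 0, 0, 0, 0, 0], [1, 0, 0, 0, 0, 0, 0]]}}

```text
t: 1.45
tool_pos: [0.3397, -0.3251, 0.1844]
tool_rot: [179.7, 0.3, -113.6]
contact_force: [0.7, -0.4, -0.1]
width: 0.0882
```

```bash
python3 plan.py .3945 -.325 .0085 -111.5
python3 -c "
from h import *
f=grab('wrist','w1');g=grab('top','top1')"
```

```text
t 1.4 pos [ 0.3397 -0.3251  0.1844] rot [ 179.71    0.35 -113.56] w 0.0882 F [ 0.7 -0.4 -0.1]
turn first: 1 rows of [ 0.28  0.35 -2.06] | with no turn shift below is in current axes
shift AFTER turn (tool axes): [-0.0201 -0.0509  0.1759]  now axes: [-0.0209 -0.051   0.1758]
4 rows of [-0.005  -0.0127  0.044 ]
```

View pics/w1.png

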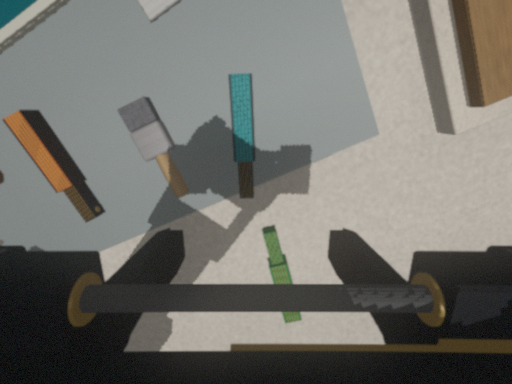

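View pics/top1.png

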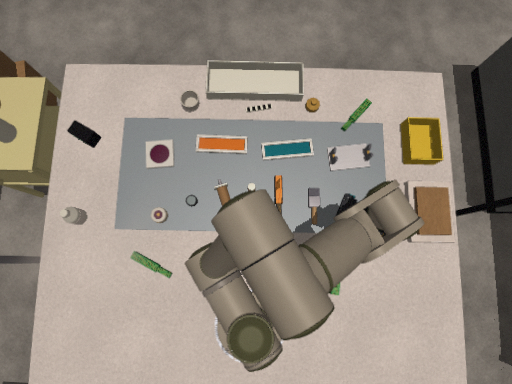

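```bash
cat > wfit.py <<'E'
from fit import *
def fan(f,lo,hi,u0,u1,v0,v1):
    """leaf colour hue range within pixel window -> pose"""
    P=xyz(f);C=cv2.cvtColor(f['color'],cv2.COLOR_BGR2HSV)
    w=np.zeros(P.shape[:2],bool);w[v0:v1,u0:u1]=1
    Z=P[...,2]
    leaf=w&(C[...,0]>=lo)&(C[...,0]<=hi)&(C[...,1]>90)&(Z>.02)
    print("leaf (origin=-25mm along x)",rect(f,leaf,.028),np.nanmedian(P[leaf],0))
    al=w&(Z>.012); print("all",rect(f,al,.028))
    t=w&(Z>.017)&(Z<.032); q=P[t][:,:2]; c=q.mean(0); U=np.linalg.svd(q-c,full_matrices=False)[2]
    a=(q-c)@U.T; print("cloud",c,(c+(a.max(0)+a.min(0))/2@U),np.ptp(a,axis=0),np.degrees(np.arctan2(U[0,1],U[0,0])))
E
python3 -c "
from wfit import *
f=pickle.load(open('w1.pkl','rb')); fan(f,80,105,205,280,60,210)"
```

```text
leaf (origin=-25mm along x) [ 406.8 -335.8   98.5   22.3  159. ] [ 0.41022714 -0.33720886  0.02725562]
all [ 384.6 -327.   148.2   26.2  158.6]
cloud [ 0.39421479 -0.33071098] [ 0.38365064 -0.32641014] [0.15061653 0.0260594 ] 158.61739889700257
```

```bash
python3 plan.py .385 -.327 .05 -111.4
```

```text
t 1.6 pos [ 0.3392 -0.3259  0.1844] rot [ 179.72    0.35 -113.67] w 0.0880 F [-0.2 -0.8  0.2]
turn first: 1 rows of [ 0.28  0.36 -2.27] | with no turn shift below is in current axes
shift AFTER turn (tool axes): [-0.0157 -0.043   0.1344]  now axes: [-0.0165 -0.0431  0.1343]
3 rows of [-0.0052 -0.0143  0.0448]
```

Request:
{"op": "apply_moves", "data": {"increments": [[1, 0, 0, 0, 0.28, 0.36, -2.27], [1, -0.008, -0.0215, 0, 0, 0, 0], [1, -0.008, -0.0215, 0, 0, 0, 0], [1, 0, 0, 0.045, 0, 0, 0], [1, 0, 0, 0.045, 0, 0, 0], [1, 0, 0, 0.045, 0, 0, 0], [1, 0, 0, 0, 0, 0, 0], [1, 0, 0, 0, 0, 0, 0]]}}

```text
t: 2.35
tool_pos: [0.3833, -0.3396, 0.0479]
tool_rot: [-179.6, -0.3, -112.2]
contact_force: [-0.5, 0.6, -0.6]
width: 0.0884
```

```bash
python3 plan.py .385 -.327 .009 -111.4
```

```text
t 2.4 pos [ 0.3833 -0.3396  0.0479] rot [-179.61   -0.34 -112.22] w 0.0884 F [-0.5  0.6 -0.6]
turn first: 1 rows of [-0.39 -0.34 -0.81] | with no turn shift below is in current axes
shift AFTER turn (tool axes): [-0.0124  0.0031  0.0389]  now axes: [-0.0125  0.0035  0.0388]
1 rows of [-0.0124  0.0031  0.0389]
```

Request:
{"op": "apply_moves", "data": {"increments": [[1, -0.0125, 0.003, 0, -0.39, -0.34, -0.8], [1, 0, 0, 0, 0, 0, 0], [1, 0, 0, 0.02, 0, 0, 0], [1, 0, 0, 0.012, 0, 0, 0], [1, 0, 0, 0, 0, 0, 0]]}}

```text
t: 2.85
tool_pos: [0.3879, -0.33, 0.023]
tool_rot: [-179.3, -0.4, -111.4]
contact_force: [-0.7, -0.4, -1.0]
width: 0.0879
```

```bash
python3 plan.py .385 -.327 .009 -111.4
```

```text
t 2.9 pos [ 0.3879 -0.33    0.023 ] rot [-179.33   -0.42 -111.38] w 0.0879 F [-0.7 -0.4 -1. ]
turn first: 1 rows of [-0.67 -0.42  0.02] | with no turn shift below is in current axes
shift AFTER turn (tool axes): [-0.0017  0.0038  0.014 ]  now axes: [-0.0018  0.0039  0.0139]
1 rows of [-0.0017  0.0038  0.014 ]
```

Request:
{"op": "apply_moves", "data": {"increments": [[1, -0.0018, 0.0039, 0.014, -0.67, -0.42, 0], [1, 0, 0, 0, 0, 0, 0]]}}

```text
t: 3.05
tool_pos: [0.3853, -0.3273, 0.0093]
tool_rot: [-179.9, -0.0, -111.4]
contact_force: [0.2, 0.4, -0.4]
width: 0.0878
```

```bash
python3 plan.py .385 -.327 .009 -111.4
```

```text
t 3.0 pos [ 0.3853 -0.3273  0.0093] rot [-1.7995e+02 -4.0000e-02 -1.1136e+02] w 0.0878 F [ 0.2  0.4 -0.4]
turn first: 1 rows of [-0.05 -0.04  0.04] | with no turn shift below is in current axes
shift AFTER turn (tool axes): [-0.0002  0.0003  0.0003]  now axes: [-0.0002  0.0003  0.0003]
1 rows of [-0.0002  0.0003  0.0003]
```

Request:
{"op": "apply_moves", "data": {"increments": [[-1, 0, 0, 0, 0, 0, 0], [-1, 0, 0, 0, 0, 0, 0], [-1, 0, 0, 0, 0, 0, 0], [-1, 0, 0, 0, 0, 0, 0], [-1, 0, 0, 0, 0, 0, 0], [-1, 0, 0, 0, 0, 0, 0], [-1, 0, 0, 0, 0, 0, 0], [-1, 0, 0, 0, 0, 0, 0]], "force": 20}}

```text
t: 3.85
tool_pos: [0.3857, -0.328, 0.0104]
tool_rot: [-179.9, -0.1, -111.4]
contact_force: [-0.2, 0.1, 0.1]
width: 0.0262
```

```bash
python3 plan.py .385 -.327 .009 -111.4
```

```text
t 3.9 pos [ 0.3857 -0.328   0.0104] rot [-1.7985e+02 -1.0000e-01 -1.1136e+02] w 0.0262 F [-0.2  0.1  0.1]
turn first: 1 rows of [-0.15 -0.1   0.04] | with no turn shift below is in current axes
shift AFTER turn (tool axes): [-0.0006  0.001   0.0014]  now axes: [-0.0006  0.001   0.0014]
1 rows of [-0.0006  0.001   0.0014]
```

Request:
{"op": "apply_moves", "data": {"increments": [[-1, 0, 0, -0.04, 0, 0, 0], [-1, 0, 0, -0.045, 0, 0, 0], [-1, 0, 0, -0.045, 0, 0, 0], [-1, 0, 0, -0.045, 0, 0, -8.5], [-1, 0, 0, 0, 0, 0, -8.5], [-1, 0, 0, 0, 0, 0, -8.5], [-1, 0, 0, 0, 0, 0, -8.5], [-1, 0, 0, 0, 0, 0, -8.5], [-1, 0, 0, 0, 0, 0, -8.5], [-1, 0, 0, 0, 0, 0, -8.5], [-1, 0, 0, 0, 0, 0, -8.5], [-1, 0, 0, 0, 0, 0, -8.5], [-1, 0, 0, 0, 0, 0, -8.5], [-1, 0, 0, 0, 0, 0, -8.5], [-1, 0, 0, 0, 0, 0, -8.5], [-1, 0, 0, 0, 0, 0, -8.5], [-1, 0, 0, 0, 0, 0, 0]]}}

```text
t: 5.55
tool_pos: [0.3845, -0.3262, 0.193]
tool_rot: [179.9, -0.0, 0.7]
contact_force: [-0.4, -0.1, 0.3]
width: 0.0001
```

```bash
python3 plan.py .615 -.225 .18 6.3
```

```text
t 5.5 pos [ 0.3845 -0.3262  0.193 ] rot [ 1.7994e+02 -4.0000e-02  6.7000e-01] w 0.0001 F [-0.4 -0.1  0.3]
turn first: 1 rows of [ 0.06 -0.03 -5.63] | with no turn shift below is in current axes
shift AFTER turn (tool axes): [ 0.2403 -0.0753  0.013 ]  now axes: [ 0.2317 -0.0985  0.0131]
6 rows of [ 0.04   -0.0126  0.0022]
```

```bash
python3 -c "
from h import *
f=grab('scene','s2')
cv2.imwrite('pics/s2o.png',ortho(f,.01,.25,.75,-.5,.05,1000))"
```

```text
(no output)
```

View pics/s2o.png

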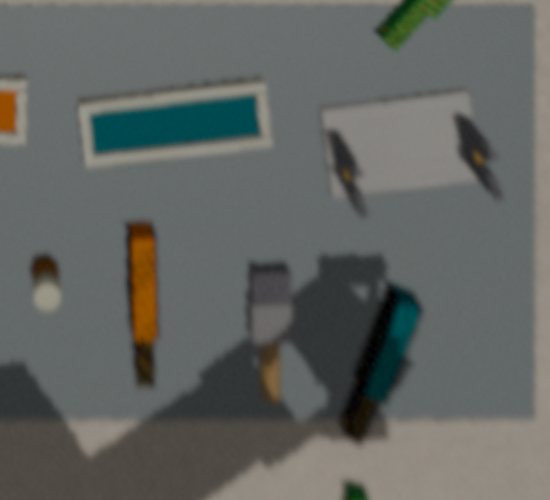

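```bash
python3 plan.py .345 -.311 .17 -111.4
```

```text
t 5.6 pos [ 0.3845 -0.3262  0.193 ] rot [ 1.7995e+02 -4.0000e-02  4.4000e-01] w 0.0004 F [-0.7  0.1  0.2]
turn first: 14 rows of [-0.   -0.01  7.99] | with no turn shift below is in current axes
shift AFTER turn (tool axes): [0.0002 0.0423 0.023 ]  now axes: [-0.0393 -0.0156  0.023 ]
2 rows of [0.0001 0.0211 0.0115]
```

Request:
{"op": "apply_moves", "data": {"increments": [[1, 0, 0, 0, 0, 0, -8.5], [1, 0, 0, 0, 0, 0, -8.5], [1, 0, 0, 0, 0, 0, -8.5], [1, 0, 0, 0, 0, 0, -8.5], [1, 0, 0, 0, 0, 0, -8.5], [1, 0, 0, 0, 0, 0, -8.5], [1, 0, 0, 0, 0, 0, -8.5], [1, 0, 0, 0, 0, 0, -8.5], [1, 0, 0.04, 0.02, 0, 0, 0], [1, 0, 0, 0, 0, 0, 0], [1, 0, 0, 0, 0, 0, 0]]}}

```text
t: 6.7
tool_pos: [0.4225, -0.3408, 0.1721]
tool_rot: [180.0, 0.0, 68.5]
contact_force: [0.7, 0.2, 0.4]
width: 0.0865
```

```bash
python3 -c "
from wfit import *
f=grab('wrist','w3')"; python3 plan.py .385 -.327 .05 68.6
```

```text
t 6.8 pos [ 0.4223 -0.3407  0.1719] rot [-1.7999e+02 -1.0000e-02  6.8550e+01] w 0.0879 F [ 0.5  0.1 -0.8]
turn first: 1 rows of [-0.01 -0.01 -0.05] | with no turn shift below is in current axes
shift AFTER turn (tool axes): [-0.0009 -0.0397  0.1219]  now axes: [-0.0009 -0.0397  0.1219]
3 rows of [-0.0003 -0.0132  0.0406]
```

View pics/w3.png

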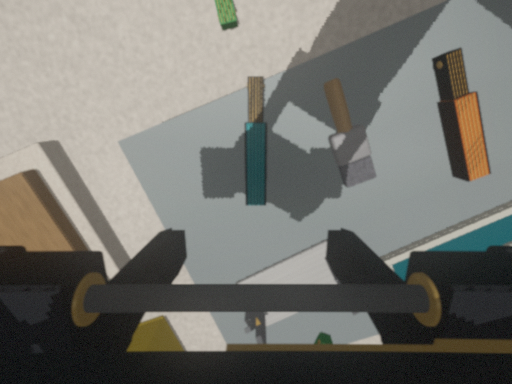

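```bash
python3 -c "
from wfit import *
f=pickle.load(open('w3.pkl','rb')); fan(f,80,105,230,290,60,220)"
```

```text
leaf (origin=-25mm along x) [ 405.8 -335.5   97.    21.1  158.9] [ 0.40393035 -0.334622    0.02744364]
all [ 383.9 -327.5  148.8   25.8  158.4]
cloud [ 0.3846591  -0.32785175] [ 0.38376162 -0.32744384] [0.15030202 0.02600461] -21.211447644201552
```

Request:
{"op": "apply_moves", "data": {"increments": [[1, 0, -0.04, 0, 0, 0, 0], [1, 0, 0, 0.045, 0, 0, 0], [1, 0, 0, 0.045, 0, 0, 0], [1, 0, 0, 0.04, 0, 0, 0], [1, 0, 0, 0, 0, 0, 0], [1, 0, 0, 0, 0, 0, 0]]}}

```text
t: 7.35
tool_pos: [0.383, -0.3273, 0.0454]
tool_rot: [179.4, 0.4, 67.9]
contact_force: [0.0, -0.4, 0.0]
width: 0.088
```

```bash
python3 plan.py .3845 -.3275 .0045 68.7
```

```text
t 7.3 pos [ 0.383  -0.3273  0.0454] rot [179.4    0.39  67.86] w 0.0880 F [ 0.  -0.4  0. ]
turn first: 1 rows of [ 0.6   0.39 -0.84] | with no turn shift below is in current axes
shift AFTER turn (tool axes): [0.0003 0.0015 0.0409]  now axes: [0.0006 0.001  0.0409]
1 rows of [0.0003 0.0015 0.0409]
```

Request:
{"op": "apply_moves", "data": {"increments": [[1, 0.0005, 0.001, 0.03, 0.6, 0.39, -0.84], [1, 0, 0, 0, 0, 0, 0]]}}

```text
t: 7.55
tool_pos: [0.3856, -0.3294, 0.0193]
tool_rot: [179.7, 0.2, 68.6]
contact_force: [0.3, -0.7, -0.3]
width: 0.0884
```

```bash
python3 plan.py .3845 -.3275 .0045 68.7
```

```text
t 7.5 pos [ 0.3856 -0.3294  0.0193] rot [179.68   0.22  68.63] w 0.0884 F [ 0.3 -0.7 -0.3]
turn first: 1 rows of [ 0.32  0.22 -0.07] | with no turn shift below is in current axes
shift AFTER turn (tool axes): [ 0.0014 -0.0017  0.0148]  now axes: [ 0.0014 -0.0018  0.0148]
1 rows of [ 0.0014 -0.0017  0.0148]
```

Request:
{"op": "apply_moves", "data": {"increments": [[1, 0.0014, -0.0018, 0.0145, 0.32, 0.22, -0.07], [1, 0, 0, 0, 0, 0, 0]]}}

```text
t: 7.75
tool_pos: [0.3856, -0.3289, 0.0078]
tool_rot: [179.7, 0.2, 68.7]
contact_force: [0.0, 0.8, 0.6]
width: 0.0878
```

```bash
python3 plan.py .3845 -.3275 .0045 68.7
```

```text
t 7.8 pos [ 0.3856 -0.3289  0.0078] rot [179.72   0.18  68.65] w 0.0878 F [0.  0.8 0.6]
turn first: 1 rows of [ 0.28  0.18 -0.05] | with no turn shift below is in current axes
shift AFTER turn (tool axes): [ 0.0009 -0.0015  0.0033]  now axes: [ 0.001  -0.0015  0.0033]
1 rows of [ 0.0009 -0.0015  0.0033]
```

Request:
{"op": "apply_moves", "data": {"increments": [[1, 0.001, -0.0015, 0.0035, 0.28, 0.18, -0.05], [-1, 0, 0, 0, 0, 0, 0], [-1, 0, 0, 0, 0, 0, 0], [-1, 0, 0, 0, 0, 0, 0], [-1, 0, 0, 0, 0, 0, 0], [-1, 0, 0, 0, 0, 0, 0], [-1, 0, 0, 0, 0, 0, 0], [-1, 0, 0, 0, 0, 0, 0]], "force": 40}}

```text
t: 8.55
tool_pos: [0.3853, -0.3284, 0.0071]
tool_rot: [179.8, 0.1, 68.7]
contact_force: [-0.3, -0.7, 0.0]
width: 0.0342
```

```bash
python3 plan.py .3845 -.3275 .0045 68.7
```

```text
t 8.6 pos [ 0.3853 -0.3284  0.0071] rot [1.7978e+02 1.3000e-01 6.8680e+01] w 0.0342 F [-0.3 -0.7  0. ]
turn first: 1 rows of [ 0.22  0.13 -0.02] | with no turn shift below is in current axes
shift AFTER turn (tool axes): [ 0.0005 -0.0011  0.0026]  now axes: [ 0.0006 -0.0011  0.0026]
1 rows of [ 0.0005 -0.0011  0.0026]
```

Request:
{"op": "apply_moves", "data": {"increments": [[-1, 0, 0, 0.0025, 0, 0, 0], [-1, 0, 0, 0, 0, 0, 0], [-1, 0, 0, 0, 0, 0, 0], [-1, 0, 0, 0, 0, 0, 0], [-1, 0, 0, 0, 0, 0, 0], [-1, 0, 0, 0, 0, 0, 0]]}}

```text
t: 9.15
tool_pos: [0.3853, -0.3284, 0.0042]
tool_rot: [179.8, 0.1, 68.7]
contact_force: [0.0, 0.0, 0.2]
width: 0.0004
```

```bash
python3 -c "
from h import *
f=grab('wrist','w4'); f=grab('scene','s4')
cv2.imwrite('pics/s4o.png',cv2.resize(f['color'][120:230,90:240],None,fx=5,fy=5,interpolation=3))"
```

```text
(no output)
```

View pics/w4.png

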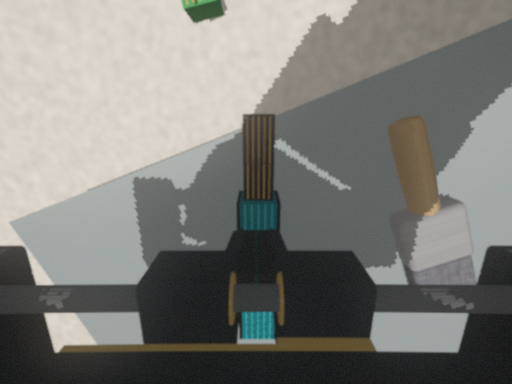

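View pics/s4o.png

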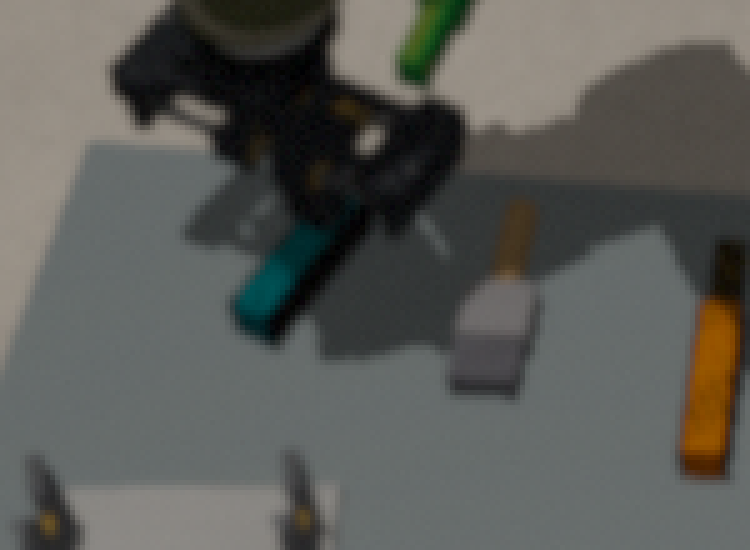

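```bash
python3 -c "
from h import *
from plant import readout
f=pickle.load(open('w4.pkl','rb'));s=readout.get_state();p=s['tool_pos'];A=rot(s['tool_rot'])
print(s['tool_pos'],s['joints'],s['width'],f['eye'],f['attitude'])
for d in(0,-.019,-.03): print(d,proj(f,p+A@[0,0,d]))
P=xyz(f); 
for v in range(180,330,8): print(v,np.round(P[v,260],4), np.round(P[v,252],4))
f=pickle.load(open('w3.pkl','rb'))
P=xyz(f)
for v in (228,232,236,240,245,260,280):print(v,[np.round(P[v,u],3) for u in (165,175,183,335)])
"
```

```text
[ 0.38526047 -0.3283738   0.00418803] [-5.38662969e+01  3.24455035e+01  9.74436469e+01  5.52724467e-03
  4.98769064e+01 -1.22547340e+02] 0.0007066297610487074 [ 0.31184187 -0.29910824  0.17415677] [162.52414443   0.25535003  68.74398285]
0 [[256.05108549 228.9186867 ]]
-0.019 [[255.99683129 241.61728179]]
-0.03 [[255.95968335 250.31524046]]
180 [ 0.3489 -0.3116  0.0223] [ 0.3471 -0.316   0.0223]
188 [ 0.3542 -0.3137  0.0195] [ 0.3518 -0.3179  0.022 ]
196 [ 0.3582 -0.3152  0.022 ] [ 0.3563 -0.3196  0.0227]
204 [ 0.3611 -0.3164  0.0278] [ 0.3598 -0.3209  0.0265]
212 [ 0.3658 -0.3182  0.0277] [ 0.3646 -0.3228  0.0261]
220 [ 0.3707 -0.3201  0.0272] [ 0.3687 -0.3244  0.0278]
228 [ 0.3755 -0.3219  0.0274] [ 0.3737 -0.3264  0.0277]
236 [ 0.3765 -0.3224  0.0359] [ 0.3746 -0.3266  0.0365]
244 [ 0.3763 -0.3224  0.046 ] [ 0.3743 -0.3263  0.0467]
252 [ 0.3763 -0.3225  0.0543] [ 0.3748 -0.3263  0.0544]
260 [ 0.3761 -0.3225  0.0621] [ 0.3748 -0.3262  0.0619]
268 [ 0.3767 -0.3228  0.0679] [ 0.3742 -0.3258  0.0698]
276 [ 0.3772 -0.3231  0.0732] [ 0.3747 -0.3259  0.0751]
284 [ 0.3591 -0.3165  0.1052]
[... 565 characters left out ...]
.293,  0.199])]
236 [array([ 0.393, -0.384,  0.207]), array([ 0.396, -0.38 ,  0.204]), array([ 0.399, -0.378,  0.199]), array([ 0.429, -0.295,  0.205])]
240 [array([ 0.394, -0.384,  0.21 ]), array([ 0.396, -0.379,  0.209]), array([ 0.401, -0.379,  0.2  ]), array([ 0.428, -0.296,  0.21 ])]
245 [array([ 0.395, -0.382,  0.215]), array([ 0.397, -0.377,  0.215]), array([ 0.404, -0.38 ,  0.2  ]), array([ 0.43 , -0.297,  0.213])]
260 [array([ 0.398, -0.379,  0.227]), array([ 0.404, -0.38 ,  0.218]), array([ 0.412, -0.383,  0.203]), array([ 0.438, -0.3  ,  0.214])]
280 [array([ 0.406, -0.382,  0.231]), array([ 0.53 , -0.514, -0.   ]), array([ 0.534, -0.502,  0.   ]), array([ 0.569, -0.294,  0.061])]
```

Request:
{"op": "apply_moves", "data": {"increments": [[0.3, 0, 0, -0.003, 0, 0, 0], [0.3, 0, 0, 0, 0, 0, 0], [0.3, 0, 0, 0, 0, 0, 0], [0.3, 0, 0, 0, 0, 0, 0], [0.3, 0, 0, 0, 0, 0, 0], [0.3, 0, 0, 0, 0, 0, 0], [0.3, 0, 0, 0, 0, 0, 0], [0.3, 0, 0, 0, 0, 0, 0]]}}

```text
t: 10.05
tool_pos: [0.3853, -0.3284, 0.0076]
tool_rot: [179.8, 0.1, 68.7]
contact_force: [-0.2, 0.5, -0.4]
width: 0.0572
```

```bash
python3 -c "
from h import *
f=grab('wrist','w5');P=xyz(f)
for v in range(215,262,3): print(v,[np.round(P[v,u],3) for u in (190,196,202,206,210)])
"; python3 plan.py .3845 -.3275 -.010 68.7
```

```text
215 [array([ 0.361, -0.37 , -0.   ]), array([ 0.363, -0.366,  0.   ]), array([ 0.365, -0.362, -0.001]), array([ 0.366, -0.36 , -0.001]), array([ 0.366, -0.357,  0.   ])]
218 [array([ 0.363, -0.371,  0.001]), array([ 0.365, -0.367,  0.   ]), array([ 0.367, -0.363, -0.001]), array([ 0.367, -0.36 ,  0.   ]), array([ 0.368, -0.357,  0.001])]
221 [array([ 0.365, -0.372,  0.001]), array([ 0.367, -0.368, -0.001]), array([ 0.368, -0.364,  0.001]), array([ 0.369, -0.361,  0.   ]), array([ 0.371, -0.358,  0.   ])]
224 [array([ 0.368, -0.373, -0.001]), array([ 0.369, -0.369, -0.   ]), array([ 0.371, -0.365, -0.001]), array([ 0.372, -0.362, -0.   ]), array([ 0.373, -0.359,  0.   ])]
227 [array([ 0.37 , -0.374, -0.   ]), array([ 0.371, -0.37 , -0.   ]), array([ 0.373, -0.366,  0.001]), array([ 0.374, -0.364, -0.001]), array([ 0.375, -0.36 ,  0.001])]
230 [array([ 0.36 , -0.36 ,  0.035]), array([ 0.362, -0.358,  0.033]), array([ 0.364, -0.355,  0.032]), array([ 0.365, -0.353,  0.032]), array([ 0.377, -0.361,  0.   ])]
233 [array([ 0.36 , -0.359,  0.039]), array([ 0.362, -0.357,  0.037]), array([ 0
[... 1240 characters left out ...]
043]), array([ 0.395, -0.37 , -0.   ])]
257 [array([ 0.364, -0.355,  0.062]), array([ 0.366, -0.353,  0.06 ]), array([ 0.371, -0.354,  0.051]), array([ 0.376, -0.356,  0.042]), array([ 0.398, -0.371,  0.   ])]
260 [array([ 0.363, -0.353,  0.067]), array([ 0.368, -0.354,  0.06 ]), array([ 0.372, -0.354,  0.052]), array([ 0.378, -0.356,  0.043]), array([ 0.4  , -0.372,  0.   ])]
t 10.1 pos [ 0.3853 -0.3284  0.0076] rot [1.7979e+02 1.3000e-01 6.8680e+01] w 0.0571 F [ 0.6 -0.6  0.8]
turn first: 1 rows of [ 0.21  0.13 -0.02] | with no turn shift below is in current axes
shift AFTER turn (tool axes): [ 0.0005 -0.0011  0.0176]  now axes: [ 0.0006 -0.0011  0.0176]
1 rows of [ 0.0005 -0.0011  0.0176]
```

View pics/w5.png

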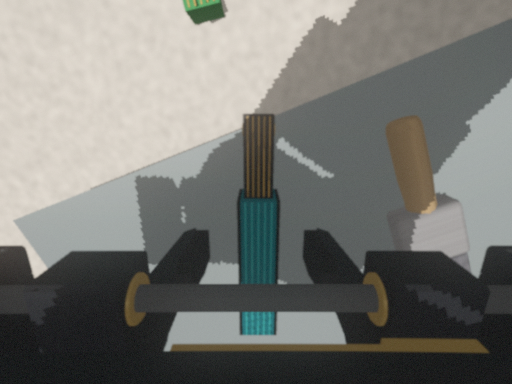

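Request:
{"op": "apply_moves", "data": {"increments": [[0.3, 0.0005, -0.001, 0.012, 0.2, 0.1, 0], [0.3, 0, 0, 0.008, 0, 0, 0], [0.3, 0, 0, 0, 0, 0, 0]]}}

```text
t: 10.4
tool_pos: [0.3844, -0.3274, -0.0144]
tool_rot: [-180.0, 0.0, 68.7]
contact_force: [0.3, -0.3, -0.8]
width: 0.0572
```

```bash
python3 -c "
from h import *
f=grab('wrist','w6');P=xyz(f)
for v in range(222,245,2): print(v,[np.round(P[v,u],3) for u in (190,196,202,206)])
"; python3 plan.py .3845 -.3275 -.017 68.7
```

```text
222 [array([ 0.359, -0.362,  0.   ]), array([ 0.36 , -0.359,  0.   ]), array([ 0.361, -0.355, -0.   ]), array([ 0.362, -0.353,  0.   ])]
224 [array([ 0.36 , -0.363, -0.   ]), array([ 0.361, -0.36 , -0.001]), array([ 0.362, -0.356,  0.001]), array([ 0.364, -0.354, -0.001])]
226 [array([ 0.361, -0.364, -0.   ]), array([ 0.363, -0.36 , -0.   ]), array([ 0.364, -0.357, -0.   ]), array([ 0.364, -0.354,  0.001])]
228 [array([ 0.363, -0.365, -0.001]), array([ 0.364, -0.361, -0.   ]), array([ 0.365, -0.357, -0.   ]), array([ 0.366, -0.354,  0.001])]
230 [array([ 0.359, -0.359,  0.014]), array([ 0.361, -0.357,  0.01 ]), array([ 0.363, -0.354,  0.011]), array([ 0.364, -0.352,  0.01 ])]
232 [array([ 0.36 , -0.359,  0.015]), array([ 0.362, -0.357,  0.013]), array([ 0.363, -0.353,  0.013]), array([ 0.364, -0.351,  0.013])]
234 [array([ 0.359, -0.358,  0.019]), array([ 0.362, -0.356,  0.015]), array([ 0.363, -0.353,  0.016]), array([ 0.364, -0.351,  0.016])]
236 [array([ 0.36 , -0.358,  0.021]), array([ 0.362, -0.355,  0.019]), array([ 0.363, -0.352,  0.018]), array([ 0.365, -0.351,  0.016])]
238 [array([ 0.36 , -0.356,  0.025]), array([ 0.362, -0.355,  0.021]), array([ 0.364, -0.352,  0.021]), array([ 0.366, -0.351,  0.017])]
240 [array([ 0.361, -0.357,  0.024]), array([ 0.363, -0.354,  0.023]), array([ 0.364, -0.351,  0.023]), array([ 0.367, -0.352,  0.017])]
242 [array([ 0.361, -0.357,  0.027]), array([ 0.363, -0.354,  0.025]), array([ 0.364, -0.351,  0.025]), array([ 0.368, -0.352,  0.018])]
244 [array([ 0.362, -0.357,  0.027]), array([ 0.363, -0.353,  0.028]), array([ 0.364, -0.351,  0.027]), array([ 0.369, -0.352,  0.018])]
t 10.4 pos [ 0.3845 -0.3275 -0.014 ] rot [-1.800e+02  2.000e-02  6.868e+01] w 0.0571 F [ 0.4  0.1 -0.3]
turn first: 1 rows of [-0.    0.02 -0.02] | with no turn shift below is in current axes
shift AFTER turn (tool axes): [0.    0.    0.003]  now axes: [0.    0.    0.003]
1 rows of [0.    0.    0.003]
```

View pics/w6.png

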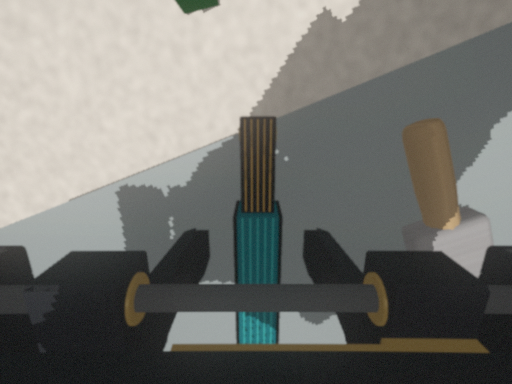

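Request:
{"op": "apply_moves", "data": {"increments": [[0.3, 0, 0, 0.003, 0, 0, 0], [-1, 0, 0, 0, 0, 0, 0], [-1, 0, 0, 0, 0, 0, 0], [-1, 0, 0, 0, 0, 0, 0], [-1, 0, 0, 0, 0, 0, 0], [-1, 0, 0, 0, 0, 0, 0], [-1, 0, 0, 0, 0, 0, 0], [-1, 0, 0, 0, 0, 0, 0], [-1, 0, 0, 0, 0, 0, 0], [-1, 0, 0, 0, 0, 0, 0], [-1, 0, 0, 0, 0, 0, 0]], "force": 35}}

```text
t: 11.55
tool_pos: [0.3846, -0.3277, -0.0169]
tool_rot: [180.0, 0.0, 68.7]
contact_force: [-0.6, 1.0, -0.9]
width: 0.0257
```

```bash
python3 plan.py .3845 -.3275 -.017 68.7
```

```text
t 11.6 pos [ 0.3846 -0.3277 -0.0169] rot [1.7998e+02 4.0000e-02 6.8680e+01] w 0.0257 F [-0.6  1.  -0.9]
turn first: 1 rows of [ 0.02  0.04 -0.02] | with no turn shift below is in current axes
shift AFTER turn (tool axes): [ 0.0001 -0.0002  0.0001]  now axes: [ 0.0001 -0.0002  0.0001]
1 rows of [ 0.0001 -0.0002  0.0001]
```

Request:
{"op": "apply_moves", "data": {"increments": [[-1, 0, 0, -0.01, 0, 0, 0], [-1, 0, 0, -0.02, 0, 0, 0], [-1, 0, 0, -0.03, 0, 0, 0], [-1, 0, 0, -0.04, 0, 0, 0], [-1, 0, 0, -0.04, 0, 0, 0], [-1, 0, 0, -0.01, 0, 0, 0], [-1, 0, 0, 0, 0, 0, 0]]}}

```text
t: 12.25
tool_pos: [0.3842, -0.327, 0.1427]
tool_rot: [180.0, 0.1, 68.7]
contact_force: [-0.2, 0.5, -0.5]
width: 0.026
```

```bash
python3 plan.py .610 -.20 .14 6.3
```

```text
t 12.2 pos [ 0.3842 -0.327   0.1427] rot [1.7996e+02 6.0000e-02 6.8680e+01] w 0.0260 F [-0.2  0.5 -0.5]
turn first: 8 rows of [0.01 0.   7.8 ] | with no turn shift below is in current axes
shift AFTER turn (tool axes): [ 0.2384 -0.1015  0.0027]  now axes: [0.2004 0.1642 0.0027]
6 rows of [ 0.0397 -0.0169  0.0005]
```

Request:
{"op": "apply_moves", "data": {"increments": [[-1, 0, 0, 0, 0, 0, 7.8], [-1, 0, 0, 0, 0, 0, 7.8], [-1, 0, 0, 0, 0, 0, 7.8], [-1, 0, 0, 0, 0, 0, 7.8], [-1, 0, 0, 0, 0, 0, 7.8], [-1, 0, 0, 0, 0, 0, 7.8], [-1, 0, 0, 0, 0, 0, 7.8], [-1, 0, 0, 0, 0, 0, 7.8], [-1, 0.035, -0.027, 0, 0, 0, 0], [-1, 0.035, -0.027, 0, 0, 0, 0], [-1, 0.035, -0.027, 0, 0, 0, 0], [-1, 0.035, -0.027, 0, 0, 0, 0], [-1, 0, 0, 0, 0, 0, 0], [-1, 0, 0, 0, 0, 0, 0]]}}

```text
t: 13.65
tool_pos: [0.5171, -0.2025, 0.134]
tool_rot: [-179.3, 0.7, 3.4]
contact_force: [-0.3, 0.3, -0.4]
width: 0.0259
```

```bash
python3 plan.py .625 -.125 .10 6.3; python3 -c "
from h import *
f=grab('wrist','w7')"
```

```text
t 13.7 pos [ 0.5171 -0.2025  0.134 ] rot [-179.31    0.65    3.39] w 0.0259 F [-0.3  0.3 -0.4]
turn first: 1 rows of [-0.7   0.64 -2.91] | with no turn shift below is in current axes
shift AFTER turn (tool axes): [ 0.1158 -0.0652  0.034 ]  now axes: [ 0.1127 -0.0706  0.0336]
3 rows of [ 0.0386 -0.0217  0.0113]
```

View pics/w7.png

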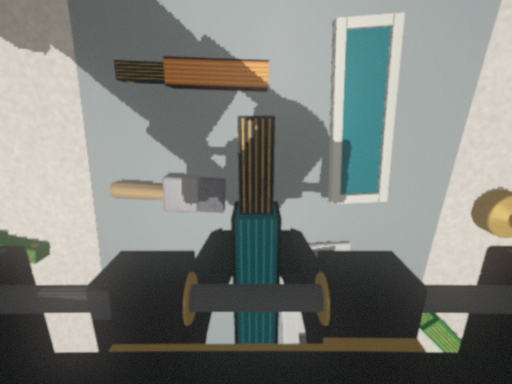

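```bash
cat > tray.py <<'E'
from fit import *
def tray(f,lo,hi,win):
    u0,u1,v0,v1=win
    P=xyz(f);C=cv2.cvtColor(f['color'],cv2.COLOR_BGR2HSV)
    w=np.zeros(P.shape[:2],bool);w[v0:v1,u0:u1]=1
    Z=P[...,2]
    lin=w&(C[...,0]>=lo)&(C[...,0]<=hi)&(C[...,1]>90)
    print("lining",rect(f,lin,.008))
    al=w&(Z>.0045)&(Z<.03); al=cv2.morphologyEx(al.astype(np.uint8),cv2.MORPH_CLOSE,np.ones((5,5)))
    print("outer rim",rect(f,al,.014))
    q=P[w&(Z>.011)&(Z<.018)][:,:2]*1000
    r=cv2.minAreaRect(q.astype(np.float32)); print("cloud rim",r)
E
python3 -c "
from tray import *
from wfit import fan
f=pickle.load(open('w7.pkl','rb')); tray(f,80,105,(318,410,8,215)); fan(f,3,18,105,280,50,95)
P=xyz(f)
# held fan
m=np.zeros(P.shape[:2],bool); m[100:212,230:285]=1; Z=P[...,2]; m&=(Z>.12)
q=P[m]; print(q.min(0),q.max(0)); c=q.mean(0);U=np.linalg.svd(q[:,:2]-c[:2],full_matrices=False)[2]; print(c,np.degrees(np.arctan2(U[0,1],U[0,0])))
print(np.nanmedian(P[230:250,250:265].reshape(-1,3),0))
"
```

```text
lining [ 623.8 -123.9  166.5   40.9   96.8]
outer rim [ 621.7 -124.5  187.6   65.9   96.9]
cloud rim ((623.309814453125, -124.18939971923828), (64.94078826904297, 188.71458435058594), 6.83811092376709)
leaf (origin=-25mm along x) [465.8 -91.8 105.5  24.    1.6] [ 0.46281676 -0.09144062  0.02704804]
all [445.4 -92.8 146.2  26.9   1.7]
cloud [ 0.45022373 -0.09207289] [ 0.44327193 -0.09213178] [0.15053653 0.02600514] 1.713640654860797
[ 0.50106471 -0.17937013  0.14979619] [ 0.52722188 -0.12743442  0.17539366]
[ 0.51274641 -0.15151516  0.17250495] -86.7304649673539
[ 0.51593799 -0.18982591  0.1787211 ]
```

```bash
python3 plan.py .623 -.1242 .04 6.85
```

```text
t 13.7 pos [ 0.5169 -0.2027  0.1341] rot [-179.29    0.64    3.35] w 0.0260 F [ 0.4  0.5 -0.5]
turn first: 1 rows of [-0.73  0.62 -3.51] | with no turn shift below is in current axes
shift AFTER turn (tool axes): [ 0.1147 -0.0653  0.0941]  now axes: [ 0.1116 -0.071   0.0937]
4 rows of [ 0.0287 -0.0163  0.0235]
```

Request:
{"op": "apply_moves", "data": {"increments": [[-1, 0, 0, 0, -0.73, 0.62, -3.5], [-1, 0.038, -0.022, 0, 0, 0, 0], [-1, 0.038, -0.022, 0, 0, 0, 0], [-1, 0.038, -0.022, 0, 0, 0, 0], [-1, 0, 0, 0.045, 0, 0, 0], [-1, 0, 0, 0.03, 0, 0, 0], [-1, 0, 0, 0, 0, 0, 0], [-1, 0, 0, 0, 0, 0, 0]]}}

```text
t: 14.5
tool_pos: [0.6207, -0.1313, 0.0571]
tool_rot: [179.9, 0.1, 6.1]
contact_force: [0.0, -0.5, 0.3]
width: 0.0258
```

```bash
python3 plan.py .623 -.1242 .015 6.85
```

```text
t 14.5 pos [ 0.6207 -0.1313  0.0571] rot [1.7993e+02 6.0000e-02 6.1200e+00] w 0.0258 F [ 0.  -0.5  0.3]
turn first: 1 rows of [ 0.07  0.06 -0.73] | with no turn shift below is in current axes
shift AFTER turn (tool axes): [ 0.0031 -0.0067  0.0421]  now axes: [ 0.0031 -0.0068  0.0421]
1 rows of [ 0.0031 -0.0067  0.0421]
```

Request:
{"op": "apply_moves", "data": {"increments": [[-1, 0.0031, -0.0068, 0, 0, 0, -0.73], [-1, 0, 0, 0.03, 0, 0, 0], [-1, 0, 0, 0.012, 0, 0, 0], [-1, 0, 0, 0, 0, 0, 0]]}}

```text
t: 14.9
tool_pos: [0.6252, -0.1264, 0.0208]
tool_rot: [179.7, -0.4, 6.8]
contact_force: [-0.4, 0.3, 0.2]
width: 0.0258
```

```bash
python3 plan.py .623 -.1242 -.008 6.85; python3 -c "
from h import *
f=grab('wrist','w8')"
```

```text
t 14.9 pos [ 0.6252 -0.1264  0.0208] rot [179.67  -0.43   6.79] w 0.0258 F [-0.4  0.3  0.2]
turn first: 1 rows of [ 0.33 -0.43 -0.07] | with no turn shift below is in current axes
shift AFTER turn (tool axes): [-0.0019 -0.0025  0.0288]  now axes: [-0.0021 -0.0026  0.0287]
1 rows of [-0.0019 -0.0025  0.0288]
```

View pics/w8.png

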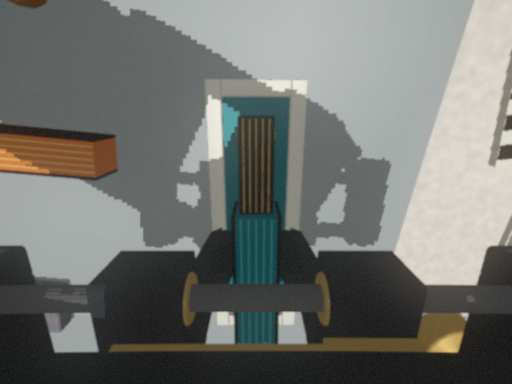

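Request:
{"op": "apply_moves", "data": {"increments": [[-1, -0.002, -0.0026, 0.015, 0.33, -0.43, 0], [-1, 0, 0, 0.004, 0, 0, 0], [-1, 0, 0, 0, 0, 0, 0]]}}

```text
t: 15.25
tool_pos: [0.6243, -0.1245, 0.0037]
tool_rot: [179.9, -0.2, 6.8]
contact_force: [-0.7, 0.4, -0.8]
width: 0.0249
```

```bash
python3 plan.py .623 -.1242 -.0085 6.85
```

```text
t 15.2 pos [ 0.6243 -0.1245  0.0037] rot [179.89  -0.21   6.79] w 0.0249 F [-0.7  0.4 -0.8]
turn first: 1 rows of [ 0.11 -0.21 -0.06] | with no turn shift below is in current axes
shift AFTER turn (tool axes): [-0.0013 -0.0005  0.0122]  now axes: [-0.0013 -0.0005  0.0122]
1 rows of [-0.0013 -0.0005  0.0122]
```

Request:
{"op": "apply_moves", "data": {"increments": [[-1, -0.0013, -0.0005, 0.011, 0.1, -0.2, 0], [-1, 0, 0, 0, 0, 0, 0]]}}

```text
t: 15.45
tool_pos: [0.623, -0.1242, -0.0078]
tool_rot: [180.0, -0.0, 6.8]
contact_force: [-0.2, -0.1, -0.2]
width: 0.0259
```

```bash
python3 plan.py .623 -.1242 -.0085 6.85
```

```text
t 15.4 pos [ 0.623  -0.1242 -0.0078] rot [ 1.7998e+02 -2.0000e-02  6.8000e+00] w 0.0259 F [-0.2 -0.1 -0.2]
turn first: 1 rows of [ 0.02 -0.02 -0.05] | with no turn shift below is in current axes
shift AFTER turn (tool axes): [-0.      0.      0.0007]  now axes: [-0.      0.      0.0007]
1 rows of [-0.      0.      0.0007]
```

Request:
{"op": "apply_moves", "data": {"increments": [[-1, 0, 0, 0.0007, 0, 0, 0], [0.2, 0, 0, 0, 0, 0, 0], [0.2, 0, 0, 0, 0, 0, 0], [0.2, 0, 0, 0, 0, 0, 0], [0.2, 0, 0, 0, 0, 0, 0], [0.2, 0, 0, -0.015, 0, 0, 0], [0.2, 0, 0, -0.04, 0, 0, 0], [0.2, 0, 0, -0.045, 0, 0, 0], [0.2, 0, 0, -0.045, 0, 0, 0], [0.2, 0, 0, 0, 0, 0, 0]]}}

```text
t: 16.45
tool_pos: [0.623, -0.1243, 0.142]
tool_rot: [-180.0, 0.0, 6.8]
contact_force: [-0.4, -0.8, 0.3]
width: 0.0525
```

```bash
python3 plan.py .53 -.0922 .14 -88.3;  python3 -c "
from h import *
f=grab('wrist','w9')"
```

```text
t 16.4 pos [ 0.623  -0.1243  0.142 ] rot [-1.7999e+02  2.0000e-02  6.7900e+00] w 0.0525 F [-0.4 -0.8  0.3]
turn first: 12 rows of [0.   0.   7.92] | with no turn shift below is in current axes
shift AFTER turn (tool axes): [-0.0348  0.092   0.002 ]  now axes: [-0.0886 -0.0428  0.002 ]
3 rows of [-0.0116  0.0307  0.0007]
```

View pics/w9.png

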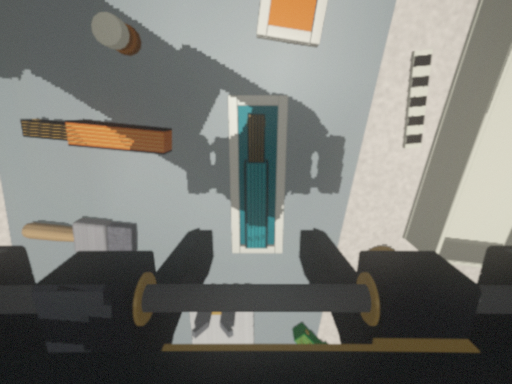

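Request:
{"op": "apply_moves", "data": {"increments": [[0.3, 0, 0, 0, 0, 0, -8.5], [0.3, 0, 0, 0, 0, 0, -8.5], [0.3, 0, 0, 0, 0, 0, -8.5], [0.3, 0, 0, 0, 0, 0, -8.5], [0.3, 0, 0, 0, 0, 0, -8.5], [0.3, 0, 0, 0, 0, 0, -8.5], [0.3, 0, 0, 0, 0, 0, -8.5], [0.3, 0, 0, 0, 0, 0, -8.5], [0.3, 0, 0, 0, 0, 0, -8.5], [0.3, 0, 0, 0, 0, 0, -8.5], [0.3, 0, 0, 0, 0, 0, 0]]}}

```text
t: 17.6
tool_pos: [0.6157, -0.1216, 0.1228]
tool_rot: [-178.5, -0.7, 93.1]
contact_force: [-1.0, -0.4, 0.4]
width: 0.0573
```

```bash
python3 plan.py .4438 -.0922 .09 91.7
```

```text
t 17.6 pos [ 0.6157 -0.1216  0.1228] rot [-178.45   -0.72   93.05] w 0.0573 F [-1.  -0.4  0.4]
turn first: 1 rows of [-1.56 -0.7   1.36] | with no turn shift below is in current axes
shift AFTER turn (tool axes): [ 0.0345 -0.171   0.0328]  now axes: [ 0.0381 -0.1691  0.0378]
4 rows of [ 0.0086 -0.0427  0.0082]
```

Request:
{"op": "apply_moves", "data": {"increments": [[0.3, 0, 0, -0.01, -1.56, -0.7, 1.36], [0.3, 0.0086, -0.043, 0, 0, 0, 0], [0.3, 0.0086, -0.043, 0, 0, 0, 0], [0.3, 0.0086, -0.043, 0, 0, 0, 0], [0.3, 0.0086, -0.043, 0, 0, 0, 0], [0.3, 0, 0, 0, 0, 0, 0], [0.3, 0, 0, 0, 0, 0, 0]]}}

```text
t: 18.3
tool_pos: [0.4353, -0.0879, 0.1314]
tool_rot: [179.6, 0.2, 89.8]
contact_force: [1.4, -0.6, 0.3]
width: 0.0572
```

```bash
python3 plan.py .4438 -.0922 .02 91.7;python3 -c "
from wfit import *
f=grab('wrist','w10')"
```

```text
t 18.3 pos [ 0.4353 -0.0879  0.1314] rot [1.7965e+02 1.7000e-01 8.9820e+01] w 0.0572 F [ 1.4 -0.6  0.3]
turn first: 1 rows of [ 0.35  0.18 -1.88] | with no turn shift below is in current axes
shift AFTER turn (tool axes): [-0.0046  0.0083  0.1114]  now axes: [-0.004   0.0078  0.1115]
3 rows of [-0.0015  0.0028  0.0371]
```

View pics/w10.png

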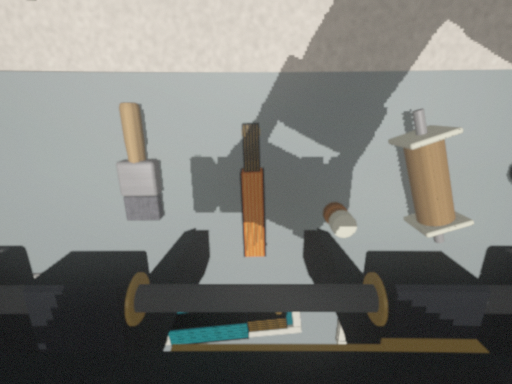

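```bash
python3 -c "
from wfit import *
f=pickle.load(open('w10.pkl','rb')); fan(f,3,18,225,280,110,262)"
```

```text
leaf (origin=-25mm along x) [466.4 -91.1 103.5  23.6   1.4] [ 0.46361953 -0.09122074  0.02739161]
all [443.8 -92.4 149.5  25.9   1.6]
cloud [ 0.44454744 -0.0923609 ] [ 0.44473019 -0.09238591] [0.15059272 0.02598068] 1.610843920277169
```

Request:
{"op": "apply_moves", "data": {"increments": [[0.3, -0.004, 0.008, 0, 0.35, 0.18, -1.88], [0.3, 0, 0, 0.045, 0, 0, 0], [0.3, 0, 0, 0.045, 0, 0, 0], [0.3, 0, 0, 0.015, 0, 0, 0], [0.3, 0, 0, 0, 0, 0, 0], [0.3, 0, 0, 0, 0, 0, 0]]}}

```text
t: 18.95
tool_pos: [0.4545, -0.0965, 0.0235]
tool_rot: [179.5, 0.3, 91.9]
contact_force: [0.2, 0.5, -0.3]
width: 0.0574
```

```bash
python3 plan.py .4438 -.0922 -.017 91.7
```

```text
t 18.9 pos [ 0.4545 -0.0965  0.0235] rot [179.5    0.26  91.92] w 0.0574 F [ 0.2  0.5 -0.3]
turn first: 1 rows of [0.5  0.26 0.22] | with no turn shift below is in current axes
shift AFTER turn (tool axes): [ 0.0046 -0.0105  0.0405]  now axes: [ 0.0048 -0.0109  0.0404]
1 rows of [ 0.0046 -0.0105  0.0405]
```

Request:
{"op": "apply_moves", "data": {"increments": [[0.3, 0.0048, -0.011, 0, 0.5, 0.26, 0.22], [0.3, 0, 0, 0, 0, 0, 0]]}}

```text
t: 19.15
tool_pos: [0.4442, -0.0924, 0.0247]
tool_rot: [179.9, 0.1, 91.7]
contact_force: [0.1, 0.2, 0.3]
width: 0.0575
```

```bash
python3 plan.py .4442 -.0923 -.017 91.65
```

```text
t 19.1 pos [ 0.4442 -0.0924  0.0247] rot [1.7989e+02 6.0000e-02 9.1700e+01] w 0.0575 F [0.1 0.2 0.3]
turn first: 1 rows of [0.11 0.06 0.05] | with no turn shift below is in current axes
shift AFTER turn (tool axes): [0.0001 0.     0.0417]  now axes: [ 0.0002 -0.      0.0417]
1 rows of [0.0001 0.     0.0417]
```

Request:
{"op": "apply_moves", "data": {"increments": [[0.3, 0, 0, 0.03, 0.1, 0.05, 0.05], [0.3, 0, 0, 0, 0, 0, 0], [0.3, 0, 0, 0.01, 0, 0, 0], [0.3, 0, 0, 0, 0, 0, 0]]}}

```text
t: 19.55
tool_pos: [0.4464, -0.0935, -0.0124]
tool_rot: [179.6, 0.2, 91.7]
contact_force: [1.0, -0.2, -0.2]
width: 0.057
```

```bash
python3 plan.py .4442 -.0923 -.017 91.65
```

```text
t 19.6 pos [ 0.4464 -0.0935 -0.0124] rot [179.58   0.24  91.67] w 0.0570 F [ 1.  -0.2 -0.2]
turn first: 1 rows of [0.42 0.24 0.02] | with no turn shift below is in current axes
shift AFTER turn (tool axes): [ 0.0012 -0.0022  0.0046]  now axes: [ 0.0013 -0.0022  0.0046]
1 rows of [ 0.0012 -0.0022  0.0046]
```

Request:
{"op": "apply_moves", "data": {"increments": [[0.3, 0.0013, -0.0022, 0.0046, 0.4, 0.24, 0], [0.3, 0, 0, 0, 0, 0, 0], [-1, 0, 0, 0, 0, 0, 0], [-1, 0, 0, 0, 0, 0, 0], [-1, 0, 0, 0, 0, 0, 0], [-1, 0, 0, 0, 0, 0, 0], [-1, 0, 0, 0, 0, 0, 0], [-1, 0, 0, 0, 0, 0, 0], [-1, 0, 0, 0, 0, 0, 0], [-1, 0, 0, 0, 0, 0, 0], [-1, 0, 0, 0, 0, 0, 0]], "force": 35}}

```text
t: 20.65
tool_pos: [0.445, -0.0926, -0.0153]
tool_rot: [179.8, 0.1, 91.7]
contact_force: [-0.7, -0.2, 0.3]
width: 0.026
```

```bash
python3 plan.py .4442 -.0923 -.017 91.65
```

```text
t 20.6 pos [ 0.445  -0.0926 -0.0153] rot [1.7984e+02 7.0000e-02 9.1680e+01] w 0.0260 F [-0.7 -0.2  0.3]
turn first: 1 rows of [0.16 0.07 0.03] | with no turn shift below is in current axes
shift AFTER turn (tool axes): [ 0.0003 -0.0008  0.0017]  now axes: [ 0.0003 -0.0008  0.0017]
1 rows of [ 0.0003 -0.0008  0.0017]
```

Request:
{"op": "apply_moves", "data": {"increments": [[-1, 0, 0, -0.01, 0, 0, 0], [-1, 0, 0, -0.02, 0, 0, 0], [-1, 0, 0, -0.03, 0, 0, 0], [-1, 0, 0, -0.04, 0, 0, 0], [-1, 0, 0, -0.04, 0, 0, 0], [-1, 0, 0, -0.01, 0, 0, 0], [-1, 0, 0, 0, 0, 0, 0]]}}

```text
t: 21.35
tool_pos: [0.4437, -0.092, 0.1441]
tool_rot: [179.9, 0.1, 91.7]
contact_force: [-0.4, -0.5, -0.0]
width: 0.0255
```

Request:
{"op": "apply_moves", "data": {"increments": [[-1, 0, 0, 0, 0, 0, 8.45], [-1, 0, 0, 0, 0, 0, 8.45], [-1, 0, 0, 0, 0, 0, 8.45], [-1, 0, 0, 0, 0, 0, 8.45], [-1, 0, 0, 0, 0, 0, 8.45], [-1, 0, 0, 0, 0, 0, 8.45], [-1, 0, 0, 0, 0, 0, 8.45], [-1, 0, 0, 0, 0, 0, 8.45], [-1, 0, 0, 0, 0, 0, 8.45], [-1, 0, 0, 0, 0, 0, 8.45], [-1, 0, 0, 0, 0, 0, 8.45], [-1, 0, 0, 0, 0, 0, 0], [-1, 0.02, -0.035, 0, 0, 0, 0], [-1, 0.02, -0.035, 0, 0, 0, 0], [-1, 0.02, -0.035, 0, 0, 0, 0], [-1, 0.02, -0.035, 0, 0, 0, 0], [-1, 0, 0, 0, 0, 0, 0], [-1, 0, 0, 0, 0, 0, 0]]}}

```text
t: 23.15
tool_pos: [0.5258, 0.0515, 0.1337]
tool_rot: [-179.6, 1.1, -1.9]
contact_force: [-0.0, 0.3, -1.2]
width: 0.0254
```

```bash
python3 plan.py .64 .1175 .05 -1.2;python3 -c "
from wfit import *
f=grab('wrist','w11')"
```

```text
t 23.1 pos [0.5258 0.0515 0.1337] rot [-179.61    1.09   -1.86] w 0.0254 F [-0.   0.3 -1.2]
turn first: 1 rows of [-0.4   1.09 -0.67] | with no turn shift below is in current axes
shift AFTER turn (tool axes): [ 0.1128 -0.0684  0.0837]  now axes: [ 0.1136 -0.0692  0.082 ]
4 rows of [ 0.0282 -0.0171  0.0209]
```

View pics/w11.png

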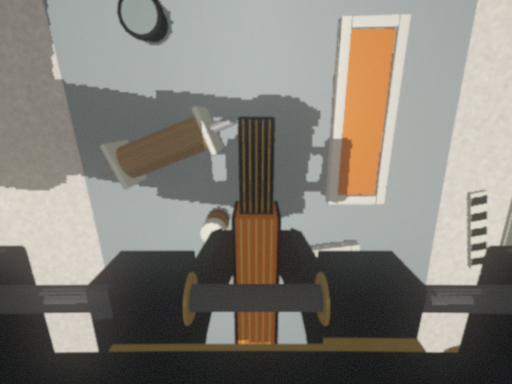

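```bash
python3 -c "
from tray import *
f=pickle.load(open('w11.pkl','rb')); tray(f,3,18,(322,415,8,212))
P=xyz(f);Z=P[...,2];C=cv2.cvtColor(f['color'],cv2.COLOR_BGR2HSV)
m=np.zeros(Z.shape,bool);m[95:195,95:228]=1
core=m&(Z>.02)&(C[...,0]<22)&(C[...,1]>70)
q=P[core];c=q[:,:2].mean(0);U=np.linalg.svd(q[:,:2]-c,full_matrices=False)[2];print('core',len(q),c,q[:,2].max(),np.degrees(np.arctan2(U[0,1],U[0,0])))
# top crest
k=core&(Z>.0395);q=P[k];c=q[:,:2].mean(0);U=np.linalg.svd(q[:,:2]-c,full_matrices=False)[2];a=(q[:,:2]-c)@U.T
print('crest',len(q),c,c+(a.max(0)+a.min(0))/2@U,np.ptp(a,axis=0),np.degrees(np.arctan2(U[0,1],U[0,0])))
al=m&(Z>.012);print(rect(f,al,.045))
"
```

```text
lining [638.7 118.3 167.7  42.9  88.9]
outer rim [636.2 118.1 187.2  66.4  88.7]
cloud rim ((638.0092163085938, 117.94685363769531), (188.7926788330078, 64.55374145507812), 88.9812240600586)
core 2861 [0.42891397 0.096988  ] 0.043220840107222436 -160.90468778621656
crest 1383 [0.42895286 0.09661283] [0.42800483 0.09665401] [0.09036518 0.02016109] -160.5602894539273
[433.   98.3 139.8  48.7  19.2]
```

```bash
python3 plan.py .639 .1175 .05 -1.0
```

```text
t 23.2 pos [0.5256 0.0512 0.1337] rot [-179.59    1.09   -1.93] w 0.0258 F [ 0.2  0.5 -0.5]
turn first: 1 rows of [-0.42  1.09 -0.93] | with no turn shift below is in current axes
shift AFTER turn (tool axes): [ 0.1122 -0.0682  0.0837]  now axes: [ 0.1127 -0.0694  0.0821]
4 rows of [ 0.028  -0.0171  0.0209]
```

Request:
{"op": "apply_moves", "data": {"increments": [[-1, 0, 0, 0, -0.42, 1.09, -0.9], [-1, 0.0375, -0.023, 0, 0, 0, 0], [-1, 0.0375, -0.023, 0, 0, 0, 0], [-1, 0.0375, -0.023, 0, 0, 0, 0], [-1, 0, 0, 0.045, 0, 0, 0], [-1, 0, 0, 0.03, 0, 0, 0], [-1, 0, 0, 0, 0, 0, 0], [-1, 0, 0, 0, 0, 0, 0]]}}

```text
t: 24.0
tool_pos: [0.6417, 0.1122, 0.0586]
tool_rot: [179.8, -0.4, -0.9]
contact_force: [-0.6, -0.3, -0.2]
width: 0.026
```

```bash
python3 plan.py .638 .118 .02 -1.1
```

```text
t 24.0 pos [0.6417 0.1122 0.0586] rot [179.84  -0.43  -0.91] w 0.0260 F [-0.6 -0.3 -0.2]
turn first: 1 rows of [ 0.16 -0.43  0.19] | with no turn shift below is in current axes
shift AFTER turn (tool axes): [-0.0038 -0.0058  0.0386]  now axes: [-0.004  -0.0059  0.0385]
1 rows of [-0.0038 -0.0058  0.0386]
```

Request:
{"op": "apply_moves", "data": {"increments": [[-1, -0.004, -0.006, 0, 0.16, -0.43, 0.19], [-1, 0, 0, 0.025, 0, 0, 0], [-1, 0, 0, 0.012, 0, 0, 0], [-1, 0, 0, 0, 0, 0, 0]]}}

```text
t: 24.4
tool_pos: [0.6391, 0.1177, 0.0276]
tool_rot: [-180.0, -0.5, -1.2]
contact_force: [-0.4, -0.1, -0.2]
width: 0.0255
```

```bash
python3 plan.py .638 .118 .003 -1.1
```

```text
t 24.4 pos [0.6391 0.1177 0.0276] rot [-179.97   -0.49   -1.16] w 0.0255 F [-0.4 -0.1 -0.2]
turn first: 1 rows of [-0.03 -0.49 -0.06] | with no turn shift below is in current axes
shift AFTER turn (tool axes): [-0.0011 -0.0003  0.0246]  now axes: [-0.0013 -0.0003  0.0246]
1 rows of [-0.0011 -0.0003  0.0246]
```

Request:
{"op": "apply_moves", "data": {"increments": [[-1, -0.0013, 0, 0.018, 0, -0.49, 0], [-1, 0, 0, 0, 0, 0, 0], [-1, 0, 0, 0, 0, 0, 0]]}}

```text
t: 24.7
tool_pos: [0.6389, 0.1178, 0.0108]
tool_rot: [-180.0, -0.2, -1.2]
contact_force: [0.6, -0.1, -0.4]
width: 0.0257
```

```bash
python3 plan.py .638 .118 -.0065 -1.1
```

```text
t 24.7 pos [0.6389 0.1178 0.0108] rot [-1.7996e+02 -1.5000e-01 -1.1600e+00] w 0.0257 F [ 0.6 -0.1 -0.4]
turn first: 1 rows of [-0.04 -0.15 -0.06] | with no turn shift below is in current axes
shift AFTER turn (tool axes): [-0.0009 -0.0002  0.0173]  now axes: [-0.0009 -0.0002  0.0173]
1 rows of [-0.0009 -0.0002  0.0173]
```

Request:
{"op": "apply_moves", "data": {"increments": [[-1, -0.0009, 0, 0.015, 0, -0.15, 0], [-1, 0, 0, 0, 0, 0, 0]]}}

```text
t: 24.9
tool_pos: [0.6381, 0.1178, -0.0048]
tool_rot: [-180.0, -0.0, -1.2]
contact_force: [-0.2, 0.4, -0.7]
width: 0.0257
```

```bash
python3 plan.py .638 .118 -.0065 -1.1
```

```text
t 24.9 pos [ 0.6381  0.1178 -0.0048] rot [-1.7996e+02 -3.0000e-02 -1.1600e+00] w 0.0257 F [-0.2  0.4 -0.7]
turn first: 1 rows of [-0.04 -0.03 -0.06] | with no turn shift below is in current axes
shift AFTER turn (tool axes): [-0.0001 -0.0002  0.0017]  now axes: [-0.0001 -0.0002  0.0017]
1 rows of [-0.0001 -0.0002  0.0017]
```

Request:
{"op": "apply_moves", "data": {"increments": [[-1, 0, 0, 0.0017, 0, 0, 0], [0.2, 0, 0, 0, 0, 0, 0], [0.2, 0, 0, 0, 0, 0, 0], [0.2, 0, 0, 0, 0, 0, 0], [0.2, 0, 0, 0, 0, 0, 0], [0.2, 0, 0, -0.015, 0, 0, 0], [0.2, 0, 0, -0.04, 0, 0, 0], [0.2, 0, 0, -0.045, 0, 0, 0], [0.2, 0, 0, -0.045, 0, 0, 0], [0.2, 0, 0, 0, 0, 0, 0]]}}

```text
t: 25.9
tool_pos: [0.6384, 0.1177, 0.1487]
tool_rot: [-180.0, -0.2, -1.2]
contact_force: [-0.1, -1.0, 0.3]
width: 0.0531
```

```bash
python3 plan.py .40 .08 .14 -70.8;  python3 -c "
from h import *
f=grab('wrist','w12')"
```

```text
t 25.9 pos [0.6384 0.1177 0.1487] rot [-179.96   -0.2    -1.16] w 0.0531 F [-0.1 -1.   0.3]
turn first: 9 rows of [-0.02 -0.02  7.74] | with no turn shift below is in current axes
shift AFTER turn (tool axes): [-0.0428  0.2375  0.0087]  now axes: [-0.2376  0.0425  0.0079]
6 rows of [-0.0071  0.0396  0.0015]
```

View pics/w12.png

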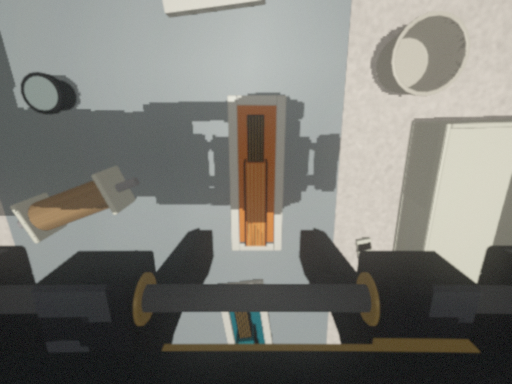

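Request:
{"op": "apply_moves", "data": {"increments": [[0.5, 0, 0, 0, 0, 0, 7.75], [0.5, 0, 0, 0, 0, 0, 7.75], [0.5, 0, 0, 0, 0, 0, 7.75], [0.5, 0, 0, 0, 0, 0, 7.75], [0.5, 0, 0, 0, 0, 0, 7.75], [0.5, 0, 0, 0, 0, 0, 7.75], [0.5, 0, 0, 0, 0, 0, 7.75], [0.5, 0, 0, 0, 0, 0, 7.75], [0.5, 0, 0, 0, 0, 0, 7.75], [0.5, -0.007, 0.04, 0, 0, 0, 0], [0.5, -0.007, 0.04, 0, 0, 0, 0], [0.5, -0.007, 0.04, 0, 0, 0, 0], [0.5, -0.007, 0.04, 0, 0, 0, 0], [0.5, -0.007, 0.04, 0, 0, 0, 0], [0.5, -0.007, 0.04, 0, 0, 0, 0], [0.5, 0, 0, 0, 0, 0, 0], [0.5, 0, 0, 0, 0, 0, 0]]}}

```text
t: 27.65
tool_pos: [0.3758, 0.0906, 0.1385]
tool_rot: [178.5, 0.5, -74.0]
contact_force: [0.5, -0.3, 0.5]
width: 0.0662
```

```bash
python3 plan.py .428 .0967 .05 -70.8;  python3 -c "
from h import *
f=grab('wrist','w13')"
```

```text
t 27.6 pos [0.3758 0.0906 0.1385] rot [178.49   0.5  -73.95] w 0.0662 F [ 0.5 -0.3  0.5]
turn first: 1 rows of [ 1.5   0.54 -3.14] | with no turn shift below is in current axes
shift AFTER turn (tool axes): [ 0.0114 -0.0513  0.0885]  now axes: [ 0.0094 -0.0542  0.087 ]
3 rows of [ 0.0038 -0.0171  0.0295]
```

View pics/w13.png

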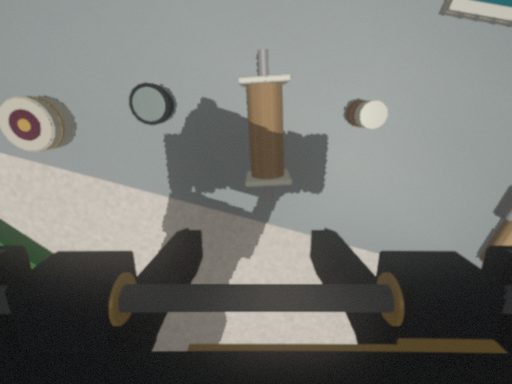

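```bash
python3 -c "
from fit import *
f=pickle.load(open('w13.pkl','rb'))
P=xyz(f);Z=P[...,2];C=cv2.cvtColor(f['color'],cv2.COLOR_BGR2HSV)
m=np.zeros(Z.shape,bool);m[40:195,230:300]=1
core=m&(Z>.02)&(C[...,0]<22)&(C[...,1]>70)
k=core&(Z>.036);q=P[k];c=q[:,:2].mean(0);U=np.linalg.svd(q[:,:2]-c,full_matrices=False)[2];a=(q[:,:2]-c)@U.T
print('crest',len(q),q[:,2].max(),c,c+(a.max(0)+a.min(0))/2@U,np.ptp(a,axis=0),np.degrees(np.arctan2(U[0,1],U[0,0])))
pl=m&(Z>.043);q=P[pl];print('plates')
k,l=cv2.connectedComponents(pl.astype(np.uint8))
for i in range(1,k):
  q=P[l==i]
  if len(q)>10:print(len(q),q.mean(0),q.min(0),q.max(0))
for nm,w in(('box',(85,160,0,65)),('loupe',(75,130,125,180)),('jar',(95,135,355,390))):
  z=P[w[0]:w[1],w[2]:w[3]].reshape(-1,3); zz=z[:,2]; t=np.nanpercentile(zz[zz>.015],90); print(nm,t,z[zz>t-.004].mean(0))
"
```

```text
crest 2378 0.04310449604037481 [0.43087069 0.09820006] [0.42846917 0.09731887] [0.09117801 0.02783093] -160.67521177188303
plates
387 [0.47496367 0.11322045 0.0466152 ] [0.46503497 0.09004688 0.0430716 ] [0.48454585 0.13579861 0.04918613]
282 [0.38271692 0.08118539 0.04673076] [0.37291594 0.05854435 0.04304823] [0.39214564 0.10386423 0.04911715]
box 0.03573389881919442 [0.37059459 0.32578272 0.0346977 ]
loupe 0.03018531948495722 [0.4231487  0.21548718 0.0291904 ]
jar 0.04513849773390788 [0.47368455 0.00600034 0.04420924]
```

Request:
{"op": "apply_moves", "data": {"increments": [[0.5, 0, 0, 0, 1.5, 0.54, -3.14], [0.5, 0.006, -0.026, 0, 0, 0, 0], [0.5, 0.006, -0.026, 0, 0, 0, 0], [0.5, 0, 0, 0.04, 0, 0, 0], [0.5, 0, 0, 0.03, 0, 0, 0], [0.5, 0, 0, 0, 0, 0, 0]]}}

```text
t: 28.3
tool_pos: [0.439, 0.097, 0.0653]
tool_rot: [-179.7, -0.1, -70.7]
contact_force: [0.0, -0.1, 0.5]
width: 0.0657
```

```bash
python3 plan.py .4287 .0972 .035 -70.8
```

```text
t 28.3 pos [0.439  0.097  0.0653] rot [-1.7974e+02 -9.0000e-02 -7.0650e+01] w 0.0657 F [ 0.  -0.1  0.5]
turn first: 1 rows of [-0.26 -0.09  0.15] | with no turn shift below is in current axes
shift AFTER turn (tool axes): [-0.0036  0.0096  0.0303]  now axes: [-0.0037  0.0098  0.0302]
1 rows of [-0.0036  0.0096  0.0303]
```

Request:
{"op": "apply_moves", "data": {"increments": [[0.5, -0.0037, 0.0098, 0, -0.26, -0.09, 0.15], [0.5, 0, 0, 0, 0, 0, 0], [0.5, 0, 0, 0.025, 0, 0, 0], [0.5, 0, 0, 0, 0, 0, 0]]}}

```text
t: 28.7
tool_pos: [0.4306, 0.0973, 0.0431]
tool_rot: [-179.7, -0.1, -70.8]
contact_force: [-0.4, -0.9, 1.8]
width: 0.066
```

```bash
python3 plan.py .4287 .0972 .005 -70.8
```

```text
t 28.7 pos [0.4306 0.0973 0.0431] rot [-1.7974e+02 -1.0000e-01 -7.0800e+01] w 0.0660 F [-0.4 -0.9  1.8]
turn first: 1 rows of [-0.26 -0.1  -0.  ] | with no turn shift below is in current axes
shift AFTER turn (tool axes): [-0.0005  0.0018  0.0381]  now axes: [-0.0006  0.002   0.0381]
1 rows of [-0.0005  0.0018  0.0381]
```

Request:
{"op": "apply_moves", "data": {"increments": [[0.5, -0.0006, 0.002, 0.03, -0.26, -0.1, 0], [0.5, 0, 0, 0.015, 0, 0, 0], [0.5, 0, 0, 0, 0, 0, 0]]}}

```text
t: 29.0
tool_pos: [0.432, 0.0972, 0.0018]
tool_rot: [-179.5, -0.2, -70.8]
contact_force: [-0.3, 0.0, -0.3]
width: 0.0663
```

```bash
python3 plan.py .4287 .0972 -.018 -70.8
```

```text
t 29.0 pos [0.432  0.0972 0.0018] rot [-179.54   -0.19  -70.79] w 0.0663 F [-0.3  0.  -0.3]
turn first: 1 rows of [-0.46 -0.19  0.01] | with no turn shift below is in current axes
shift AFTER turn (tool axes): [-0.0011  0.0031  0.0198]  now axes: [-0.0012  0.0033  0.0198]
1 rows of [-0.0011  0.0031  0.0198]
```

Request:
{"op": "apply_moves", "data": {"increments": [[0.5, -0.0012, 0.0033, 0.0195, -0.46, -0.19, 0], [0.5, 0, 0, 0, 0, 0, 0]]}}

```text
t: 29.2
tool_pos: [0.4306, 0.0972, -0.0149]
tool_rot: [-179.8, -0.1, -70.8]
contact_force: [0.1, 0.6, 0.1]
width: 0.0658
```

```bash
python3 plan.py .4287 .0972 -.018 -70.8
```

```text
t 29.2 pos [ 0.4306  0.0972 -0.0149] rot [-1.7975e+02 -1.0000e-01 -7.0780e+01] w 0.0658 F [0.1 0.6 0.1]
turn first: 1 rows of [-0.25 -0.1   0.02] | with no turn shift below is in current axes
shift AFTER turn (tool axes): [-0.0006  0.0018  0.0031]  now axes: [-0.0006  0.0019  0.0031]
1 rows of [-0.0006  0.0018  0.0031]
```

Request:
{"op": "apply_moves", "data": {"increments": [[0.5, -0.0006, 0.0019, 0.003, -0.25, -0.1, 0], [0.5, 0, 0, 0, 0, 0, 0], [-1, 0, 0, 0, 0, 0, 0], [-1, 0, 0, 0, 0, 0, 0], [-1, 0, 0, 0, 0, 0, 0], [-1, 0, 0, 0, 0, 0, 0], [-1, 0, 0, 0, 0, 0, 0], [-1, 0, 0, 0, 0, 0, 0], [-1, 0, 0, 0, 0, 0, 0], [-1, 0, 0, 0, 0, 0, 0], [-1, 0, 0, 0, 0, 0, 0]], "force": 40}}

```text
t: 30.3
tool_pos: [0.4314, 0.0972, -0.0132]
tool_rot: [-179.6, -0.2, -70.8]
contact_force: [0.7, -0.3, 0.3]
width: 0.0351
```

```bash
python3 plan.py .4287 .0972 -.018 -70.8
```

```text
t 30.3 pos [ 0.4314  0.0972 -0.0132] rot [-1.7961e+02 -1.6000e-01 -7.0760e+01] w 0.0351 F [ 0.7 -0.3  0.3]
turn first: 1 rows of [-0.39 -0.16  0.04] | with no turn shift below is in current axes
shift AFTER turn (tool axes): [-0.0009  0.0025  0.0048]  now axes: [-0.0009  0.0025  0.0048]
1 rows of [-0.0009  0.0025  0.0048]
```

Request:
{"op": "apply_moves", "data": {"increments": [[-1, 0, 0, -0.01, 0, 0, 0], [-1, 0, 0, -0.02, 0, 0, 0], [-1, 0, 0, -0.03, 0, 0, 0], [-1, 0, 0, -0.04, 0, 0, 0], [-1, 0, 0, -0.04, 0, 0, 0], [-1, 0, 0, -0.03, 0, 0, 0], [-1, 0, 0, 0, 0, 0, 0], [-1, 0, 0, 0, 0, 0, 0]]}}

```text
t: 31.1
tool_pos: [0.4277, 0.0973, 0.166]
tool_rot: [-179.8, -0.1, -70.8]
contact_force: [-0.3, -0.9, -1.9]
width: 0.0352
```

```bash
python3 plan.py .5 -.32 .16 6.3; python3 -c "
from h import *
f=grab('wrist','w14')"
```

```text
t 31.1 pos [0.4277 0.0973 0.166 ] rot [-1.7979e+02 -8.0000e-02 -7.0770e+01] w 0.0352 F [-0.3 -0.9 -1.9]
turn first: 10 rows of [-0.01 -0.02 -7.71] | with no turn shift below is in current axes
shift AFTER turn (tool axes): [0.0261 0.4227 0.006 ]  now axes: [0.4178 0.0693 0.0063]
9 rows of [0.0029 0.047  0.0007]
```

View pics/w14.png

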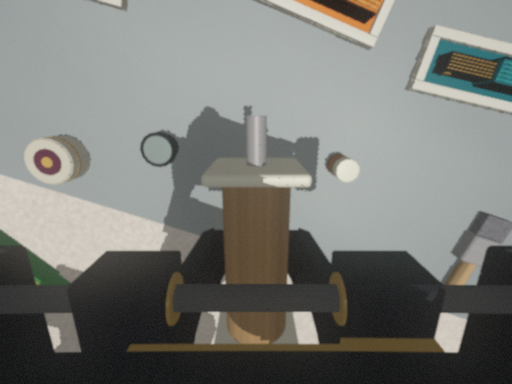

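Request:
{"op": "apply_moves", "data": {"increments": [[-1, 0, 0, 0, 0, 0, -7.7], [-1, 0, 0, 0, 0, 0, -7.7], [-1, 0, 0, 0, 0, 0, -7.7], [-1, 0, 0, 0, 0, 0, -7.7], [-1, 0, 0, 0, 0, 0, -7.7], [-1, 0, 0, 0, 0, 0, -7.7], [-1, 0, 0, 0, 0, 0, -7.7], [-1, 0, 0, 0, 0, 0, -7.7], [-1, 0, 0, 0, 0, 0, -7.7], [-1, 0, 0, 0, 0, 0, -7.7], [-1, 0, 0, 0, 0, 0, 0]]}}

```text
t: 32.25
tool_pos: [0.4188, 0.0974, 0.1489]
tool_rot: [-179.6, 1.9, 9.3]
contact_force: [-0.1, 0.3, -1.8]
width: 0.035
```

```bash
python3 plan.py .49 -.42 .17 6.3
```

```text
t 32.2 pos [0.4188 0.0974 0.1489] rot [-179.6     1.9     9.33] w 0.0350 F [-0.1  0.3 -1.8]
turn first: 1 rows of [-0.35  1.91  3.02] | with no turn shift below is in current axes
shift AFTER turn (tool axes): [ 0.014   0.5221 -0.0211]  now axes: [-0.0142  0.522  -0.0243]
11 rows of [ 0.0013  0.0475 -0.0019]
```

Request:
{"op": "apply_moves", "data": {"increments": [[-1, 0, 0, 0, -0.35, 1.9, 3], [-1, 0.0013, 0.044, -0.003, 0, 0, 0], [-1, 0.0013, 0.044, -0.003, 0, 0, 0], [-1, 0.0013, 0.044, -0.003, 0, 0, 0], [-1, 0.0013, 0.044, -0.003, 0, 0, 0], [-1, 0.0013, 0.044, -0.003, 0, 0, 0], [-1, 0.0013, 0.044, -0.003, 0, 0, 0], [-1, 0.0013, 0.044, -0.003, 0, 0, 0], [-1, 0.0013, 0.044, -0.003, 0, 0, 0], [-1, 0.0013, 0.044, -0.003, 0, 0, 0], [-1, 0.0013, 0.044, 0, 0, 0, 0], [-1, 0.0013, 0.044, 0, 0, 0, 0], [-1, 0, 0, 0, 0, 0, 0], [-1, 0, 0, 0, 0, 0, 0]]}}

```text
t: 33.65
tool_pos: [0.4694, -0.3999, 0.1558]
tool_rot: [-178.9, 1.3, 3.1]
contact_force: [-0.2, 0.2, -2.6]
width: 0.0347
```

```bash
python3 plan.py .603 -.35 .10 6.3; python3 -c "
from h import *
f=grab('wrist','w15')"
```

```text
t 33.6 pos [ 0.4694 -0.3999  0.1558] rot [-178.92    1.32    3.09] w 0.0347 F [-0.2  0.2 -2.6]
turn first: 1 rows of [-1.12  1.29 -3.23] | with no turn shift below is in current axes
shift AFTER turn (tool axes): [ 0.1382 -0.035   0.0558]  now axes: [ 0.1373 -0.0417  0.0534]
4 rows of [ 0.0346 -0.0087  0.0139]
```

View pics/w15.png

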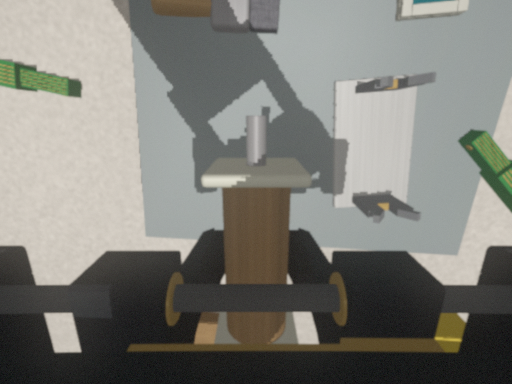

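```bash
cat > stand.py <<'E'
from fit import *
def stand(f,win):
    u0,u1,v0,v1=win
    P=xyz(f);Z=P[...,2];C=cv2.cvtColor(f['color'],cv2.COLOR_BGR2HSV)
    m=np.zeros(Z.shape,bool);m[v0:v1,u0:u1]=1
    b=m&(Z>.005)&(Z<.012)
    q=P[b][:,:2]*1000; r=cv2.minAreaRect(q.astype(np.float32)); print('base cloud',r)
    up=m&(Z>.02)&(Z<.09); k,l=cv2.connectedComponents(cv2.morphologyEx(up.astype(np.uint8),cv2.MORPH_CLOSE,np.ones((3,3))))
    cs=[]
    for i in range(1,k):
        q=P[(l==i)&up]
        if len(q)<30: continue
        qq=(q[:,:2]*1000).astype(np.float32);rr=cv2.minAreaRect(qq);print('up',len(q),rr,q.min(0),q.max(0)); cs.append(rr[0])
    br=m&(C[...,0]>8)&(C[...,0]<30)&(C[...,1]>120)
    k,l,s,ce=cv2.connectedComponentsWithStats(br.astype(np.uint8))
    for i in range(1,k):
        if s[i,4]>5: 
            vs,us=np.where(l==i); print('brass',ce[i],s[i],atz(f,ce[i],.042)[0],np.nanmedian(P[l==i],0), P[l==i].min(0),P[l==i].max(0))
if __name__=="__main__":
    import sys
    stand(pickle.load(open(sys.argv[1]+'.pkl','rb')),tuple(map(int,sys.argv[2:])))
E
python3 stand.py w15 325 445 60 225
```

```text
base cloud ((599.983154296875, -351.4251708984375), (89.9840316772461, 150.09127807617188), 7.371664047241211)
up 861 ((591.497802734375, -287.8633728027344), (47.40044403076172, 8.77326488494873), 6.9340925216674805) [ 0.56765083 -0.29485827  0.02004264] [ 0.61553805 -0.28131255  0.07835405]
up 1042 ((608.2068481445312, -414.97509765625), (47.103240966796875, 9.008654594421387), 7.545094966888428) [ 0.58465452 -0.42239811  0.02001451] [ 0.6313044  -0.40799095  0.07858933]
```

```bash
python3 -c "
from h import *
f=pickle.load(open('w15.pkl','rb'))
cv2.imwrite('pics/w15c.png',cv2.resize(f['color'][60:230,320:450],None,fx=4.4,fy=3.5,interpolation=3))"
```

```text
(no output)
```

View pics/w15c.png

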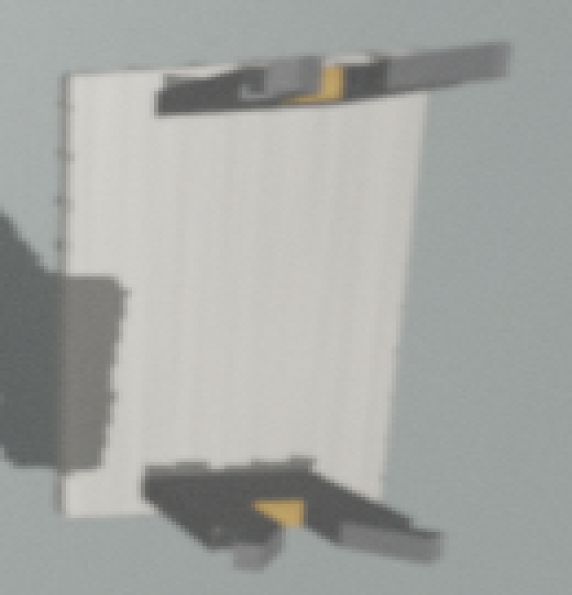

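Request:
{"op": "apply_moves", "data": {"increments": [[-1, 0, 0, 0, -0.8, 1.2, -4.4], [-1, 0.033, -0.01, 0, 0, 0, 0], [-1, 0.033, -0.01, 0, 0, 0, 0], [-1, 0.033, -0.01, 0, 0, 0, 0], [-1, 0.033, -0.01, 0, 0, 0, 0], [-1, 0, 0, 0, 0, 0, 0], [-1, 0, 0, 0, 0, 0, 0]]}}

```text
t: 34.4
tool_pos: [0.5985, -0.331, 0.1537]
tool_rot: [-179.3, 0.3, 7.4]
contact_force: [-0.3, -0.7, -0.7]
width: 0.0349
```

```bash
python3 plan.py .5996 -.3488 .085 7.45; python3 -c "
from h import *
f=grab('wrist','w16')"
```

```text
t 34.4 pos [ 0.5985 -0.331   0.1537] rot [-179.34    0.31    7.41] w 0.0349 F [-0.3 -0.7 -0.7]
turn first: 1 rows of [-0.66  0.31 -0.04] | with no turn shift below is in current axes
shift AFTER turn (tool axes): [-0.0012  0.0178  0.0687]  now axes: [-0.0008  0.0186  0.0685]
2 rows of [-0.0006  0.0089  0.0343]
```

View pics/w16.png

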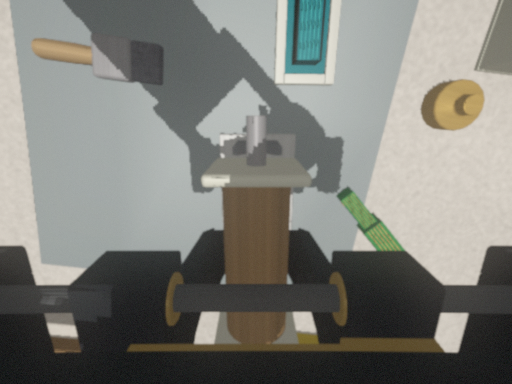

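```bash
cat > axle.py <<'E'
from h import *
from plant import readout
import sys
f=pickle.load(open(sys.argv[1]+'.pkl','rb'));s=readout.get_state();p=s['tool_pos'];A=rot(s['tool_rot'])
P=xyz(f)
m=np.zeros(P.shape[:2],bool);m[105:162,240:272]=1
m&=(P[...,2]>p[2]+.02)
q=(P[m]-p)@A   # tool frame
print(len(q),q.min(0),q.max(0))
top=[];
for y0 in np.arange(-.085,-.05,.004):
    k=q[(q[:,1]>=y0)&(q[:,1]<y0+.004)]
    if len(k)>3: print(round(y0,3),len(k),'xmid',(k[:,0].min()+k[:,0].max())/2,'x med',np.median(k[:,0]),'ztop',np.percentile(k[:,2],10))
m=np.zeros(P.shape[:2],bool);m[165:225,205:310]=1;q=(P[m]-p)@A
pl=q[(q[:,1]<-.04)&(q[:,1]>-.06)]; print('plate',pl.min(0),pl.max(0))
E
python3 axle.py w16
```

```text
941 [-0.01029922 -0.07543655 -0.0426672 ] [ 0.00704316 -0.05115195 -0.01947761]
-0.077 120 xmid -0.0015892889634000127 x med -0.0015953574255701403 ztop -0.04133649169640127
-0.073 166 xmid -0.0015995220959581055 x med -0.0013591166402261569 ztop -0.04130221778114884
-0.069 173 xmid -0.0016157095708502413 x med -0.0018226464484419529 ztop -0.04109592631527445
-0.065 164 xmid -0.0015959647257097994 x med -0.0015875802812776317 ztop -0.04122911718482253
-0.061 165 xmid -0.001615236402327299 x med -0.0013442234941081245 ztop -0.041307135366834564
-0.057 129 xmid -0.0015780601494408753 x med -0.0018239000815466024 ztop -0.041271946916020166
-0.053 24 xmid -0.0016280267130520127 x med -0.0016150658705741529 ztop -0.026109177866929314
plate [-0.02489169 -0.05231793 -0.06193774] [ 0.02171506 -0.04000326 -0.03419359]
```

```bash
python3 plan.py .6014 -.3504 .07 7.45
```

```text
t 34.5 pos [ 0.5984 -0.3309  0.1537] rot [-179.31    0.3     7.41] w 0.0353 F [-0.2  0.3 -1.4]
turn first: 1 rows of [-0.69  0.3  -0.04] | with no turn shift below is in current axes
shift AFTER turn (tool axes): [0.0005 0.0197 0.0837]  now axes: [0.0009 0.0207 0.0834]
2 rows of [0.0002 0.0099 0.0418]
```

Request:
{"op": "apply_moves", "data": {"increments": [[-1, 0.0009, 0.0205, 0, -0.5, 0.3, 0], [-1, 0, 0, 0, 0, 0, 0], [-1, 0, 0, 0.03, 0, 0, 0], [-1, 0, 0, 0.03, 0, 0, 0], [-1, 0, 0, 0, 0, 0, 0]]}}

```text
t: 34.95
tool_pos: [0.5984, -0.3504, 0.0938]
tool_rot: [-179.8, -0.0, 7.1]
contact_force: [-0.4, -0.8, -1.5]
width: 0.0352
```

```bash
python3 plan.py .6014 -.3504 .055 7.45
```

```text
t 35.0 pos [ 0.5984 -0.3504  0.0938] rot [-179.8    -0.      7.12] w 0.0352 F [-0.4 -0.8 -1.5]
turn first: 1 rows of [-0.2  -0.   -0.33] | with no turn shift below is in current axes
shift AFTER turn (tool axes): [0.003  0.0004 0.0388]  now axes: [0.003  0.0005 0.0388]
1 rows of [0.003  0.0004 0.0388]
```

Request:
{"op": "apply_moves", "data": {"increments": [[-1, 0.003, 0.0005, 0, 0, 0, -0.33], [-1, 0, 0, 0.02, 0, 0, 0], [-1, 0, 0, 0.015, 0, 0, 0], [-1, 0, 0, 0, 0, 0, 0]]}}

```text
t: 35.35
tool_pos: [0.6026, -0.3511, 0.0639]
tool_rot: [179.9, -0.3, 7.4]
contact_force: [-0.1, 0.2, -1.4]
width: 0.0348
```

```bash
python3 plan.py .6014 -.3504 .03 7.45; python3 -c "
from h import *
f=grab('wrist','w17')"; python3 axle.py w17
```

```text
t 35.4 pos [ 0.6026 -0.3511  0.0639] rot [179.94  -0.27   7.42] w 0.0348 F [-0.1  0.2 -1.4]
turn first: 1 rows of [ 0.06 -0.27 -0.03] | with no turn shift below is in current axes
shift AFTER turn (tool axes): [-0.001  -0.0009  0.0339]  now axes: [-0.0012 -0.0009  0.0338]
1 rows of [-0.001  -0.0009  0.0339]
939 [-0.01084214 -0.07584061 -0.04139408] [ 0.0066074  -0.05170228 -0.02012113]
-0.077 139 xmid -0.0020431097007984483 x med -0.002270085312517357 ztop -0.04031961786529879
-0.073 163 xmid -0.002053996768261051 x med -0.0018033461679218543 ztop -0.04009986385683159
-0.069 174 xmid -0.002059955998970027 x med -0.001799610140733376 ztop -0.04012435982236206
-0.065 162 xmid -0.0020486562500974465 x med -0.0022687761383778766 ztop -0.040292349595877075
-0.061 167 xmid -0.00202766774298708 x med -0.0022731010306900647 ztop -0.039979859214630244
-0.057 111 xmid -0.00204698341870511 x med -0.0017834466315147597 ztop -0.04019244814307536
-0.053 23 xmid -0.002117373497490338 x med -0.007814858329643435 ztop -0.025133967416442582
plate [-0.02530596 -0.05290514 -0.06060111] [ 0.02148477 -0.04000699 -0.03443316]
```

View pics/w17.png

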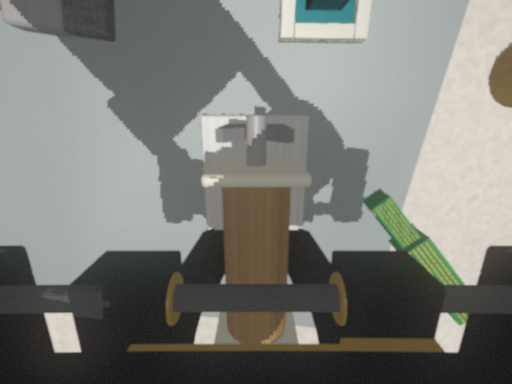

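Request:
{"op": "apply_moves", "data": {"increments": [[-1, -0.0012, -0.0009, 0.015, 0, -0.27, 0], [-1, 0, 0, 0.01, 0, 0, 0], [-1, 0, 0, 0, 0, 0, 0]]}}

```text
t: 35.7
tool_pos: [0.6025, -0.3513, 0.0406]
tool_rot: [179.7, -0.2, 7.4]
contact_force: [-1.0, 0.2, -1.7]
width: 0.035
```

```bash
python3 plan.py .6014 -.3504 .03 7.45
```

```text
t 35.7 pos [ 0.6025 -0.3513  0.0406] rot [179.71  -0.19   7.42] w 0.0350 F [-1.   0.2 -1.7]
turn first: 1 rows of [ 0.29 -0.19 -0.03] | with no turn shift below is in current axes
shift AFTER turn (tool axes): [-0.001  -0.001   0.0106]  now axes: [-0.001  -0.0011  0.0106]
1 rows of [-0.001  -0.001   0.0106]
```

Request:
{"op": "apply_moves", "data": {"increments": [[-1, -0.001, -0.001, 0.011, 0.4, -0.19, 0], [-1, 0, 0, 0, 0, 0, 0]]}}

```text
t: 35.9
tool_pos: [0.6013, -0.3504, 0.0286]
tool_rot: [-179.8, 0.0, 7.4]
contact_force: [-0.1, -0.1, -1.6]
width: 0.0351
```

```bash
python3 plan.py .6014 -.3504 .0105 7.45
```

```text
t 35.9 pos [ 0.6013 -0.3504  0.0286] rot [-1.7985e+02  2.0000e-02  7.4200e+00] w 0.0351 F [-0.1 -0.1 -1.6]
turn first: 1 rows of [-0.15  0.02 -0.03] | with no turn shift below is in current axes
shift AFTER turn (tool axes): [ 0.0001 -0.      0.0181]  now axes: [0.0001 0.     0.0181]
1 rows of [ 0.0001 -0.      0.0181]
```

Request:
{"op": "apply_moves", "data": {"increments": [[-1, 0, 0, 0.007, 0, 0, 0], [-1, 0, 0, 0, 0, 0, 0]]}}

```text
t: 36.1
tool_pos: [0.6014, -0.3505, 0.021]
tool_rot: [-179.8, 0.0, 7.4]
contact_force: [-1.0, 0.2, -1.6]
width: 0.035
```

```bash
python3 plan.py .6014 -.3504 .0105 7.45; python3 -c "
from h import *
f=grab('scene','s18');g=grab('wrist','w18')
cv2.imwrite('pics/s18c.png',cv2.resize(f['color'][180:270,80:180],None,fx=6,fy=6,interpolation=3))"; python3 axle.py w18
```

```text
t 36.1 pos [ 0.6014 -0.3505  0.021 ] rot [-1.7985e+02  2.0000e-02  7.4200e+00] w 0.0350 F [-1.   0.2 -1.6]
turn first: 1 rows of [-0.15  0.02 -0.03] | with no turn shift below is in current axes
shift AFTER turn (tool axes): [ 0.     -0.0001  0.0105]  now axes: [ 0.     -0.0001  0.0105]
1 rows of [ 0.     -0.0001  0.0105]
1104 [-0.01065853 -0.07563614 -0.04208671] [ 0.00688897 -0.0514412  -0.01998347]
-0.077 119 xmid -0.0018484644714328972 x med -0.0020846064850707866 ztop -0.04081296412247344
-0.073 179 xmid -0.0018517643967364025 x med -0.0016168379598660116 ztop -0.04089179647844956
-0.069 238 xmid -0.0018524442785165384 x med -0.0016115374736760707 ztop -0.040765898170618195
-0.065 244 xmid -0.0018612888830603636 x med -0.0016027969369600517 ztop -0.040903362177551875
-0.061 181 xmid -0.0018348726511603648 x med -0.0016008028796579445 ztop -0.04084751612151354
-0.057 119 xmid -0.0018450437665829195 x med -0.002081504927318749 ztop -0.040771945247092746
-0.053 24 xmid -0.001884780839700419 x med -0.001856609680970399 ztop -0.02571504804546829
plate [-0.03798738 -0.05267133 -0.06128227] [ 0.0358719  -0.04000811  0.01694153]
```

View pics/s18c.png

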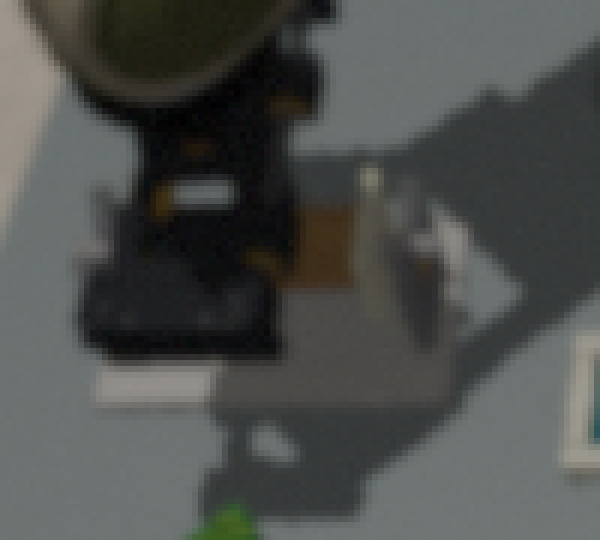

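View pics/w18.png

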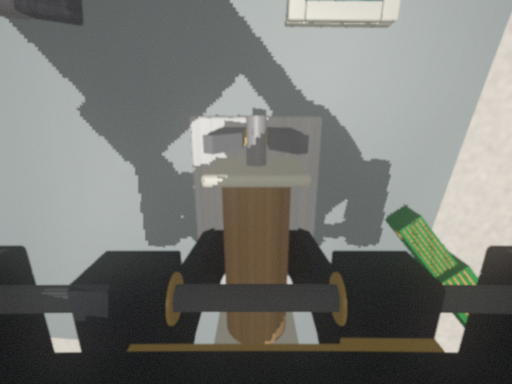

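Request:
{"op": "apply_moves", "data": {"increments": [[-1, 0, 0, 0.007, 0, 0, 0], [-1, 0, 0, 0, 0, 0, 0]]}}

```text
t: 36.4
tool_pos: [0.6022, -0.3511, 0.0153]
tool_rot: [-180.0, -0.1, 7.4]
contact_force: [-0.4, 1.0, -0.6]
width: 0.0352
```

```bash
python3 plan.py .6014 -.3504 .0105 7.45
```

```text
t 36.4 pos [ 0.6022 -0.3511  0.0153] rot [-1.7999e+02 -1.1000e-01  7.4200e+00] w 0.0352 F [-0.4  1.  -0.6]
turn first: 1 rows of [-0.01 -0.11 -0.03] | with no turn shift below is in current axes
shift AFTER turn (tool axes): [-0.0007 -0.0008  0.0048]  now axes: [-0.0007 -0.0008  0.0048]
1 rows of [-0.0007 -0.0008  0.0048]
```

Request:
{"op": "apply_moves", "data": {"increments": [[-1, -0.0005, -0.0005, 0.004, 0, 0, 0], [-1, 0, 0, 0, 0, 0, 0]]}}

```text
t: 36.6
tool_pos: [0.6016, -0.3507, 0.0111]
tool_rot: [180.0, -0.1, 7.4]
contact_force: [-0.4, -0.0, -1.6]
width: 0.0348
```

```bash
python3 plan.py .6014 -.3504 .0105 7.45
```

```text
t 36.6 pos [ 0.6016 -0.3507  0.0111] rot [ 1.80e+02 -1.20e-01  7.43e+00] w 0.0348 F [-0.4 -0.  -1.6]
turn first: 1 rows of [ 0.   -0.12 -0.02] | with no turn shift below is in current axes
shift AFTER turn (tool axes): [-0.0002 -0.0003  0.0006]  now axes: [-0.0002 -0.0003  0.0006]
1 rows of [-0.0002 -0.0003  0.0006]
```

Nearly seated; feel for the bottom with 1 mm steps.

Request:
{"op": "apply_moves", "data": {"increments": [[-1, 0, 0, 0.001, 0, 0, 0], [-1, 0, 0, 0, 0, 0, 0]]}}

```text
t: 36.8
tool_pos: [0.6017, -0.3507, 0.0101]
tool_rot: [180.0, -0.1, 7.4]
contact_force: [0.3, -0.4, -2.1]
width: 0.0354
```

Request:
{"op": "apply_moves", "data": {"increments": [[-1, 0, 0, 0.001, 0, 0, 0], [-1, 0, 0, 0, 0, 0, 0]]}}

```text
t: 37.0
tool_pos: [0.6019, -0.3508, 0.0099]
tool_rot: [180.0, -0.2, 7.4]
contact_force: [-0.0, 1.2, -0.8]
width: 0.0349
```

Request:
{"op": "apply_moves", "data": {"increments": [[-1, 0, 0, 0.001, 0, 0, 0], [0.3, 0, 0, 0, 0, 0, 0], [0.3, 0, 0, 0, 0, 0, 0], [0.3, 0, 0, 0, 0, 0, 0], [0.3, 0, 0, 0, 0, 0, 0], [0.3, 0, 0, -0.005, 0, 0, 0], [0.3, 0, 0, -0.03, 0, 0, 0], [0.3, 0, 0, -0.045, 0, 0, 0], [0.3, 0, 0, -0.045, 0, 0, 0], [0.3, 0, 0, -0.03, 0, 0, 0], [0.3, 0, 0, 0, 0, 0, 0]]}}

```text
t: 38.1
tool_pos: [0.6013, -0.3507, 0.1708]
tool_rot: [180.0, -0.2, 7.4]
contact_force: [-0.7, -0.9, 1.3]
width: 0.0573
```

```bash
python3 plan.py .374 .3255 .14 -70; python3 -c "
from h import *
g=grab('wrist','w19')
f=grab('scene','s19')
cv2.imwrite('pics/s19c.png',cv2.resize(f['color'][180:270,80:180],None,fx=6,fy=6,interpolation=3))"
```

```text
t 38.1 pos [ 0.6013 -0.3507  0.1708] rot [ 1.7996e+02 -1.5000e-01  7.4200e+00] w 0.0573 F [-0.7 -0.9  1.3]
turn first: 10 rows of [-0.01 -0.02  7.74] | with no turn shift below is in current axes
shift AFTER turn (tool axes): [-0.7132 -0.0177  0.0308]  now axes: [-0.1381 -0.6999  0.03  ]
15 rows of [-0.0475 -0.0012  0.0021]
```

View pics/w19.png

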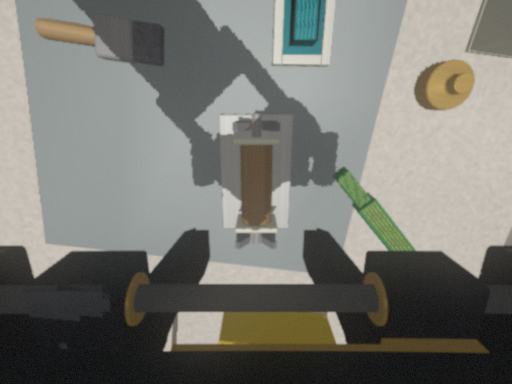

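View pics/s19c.png

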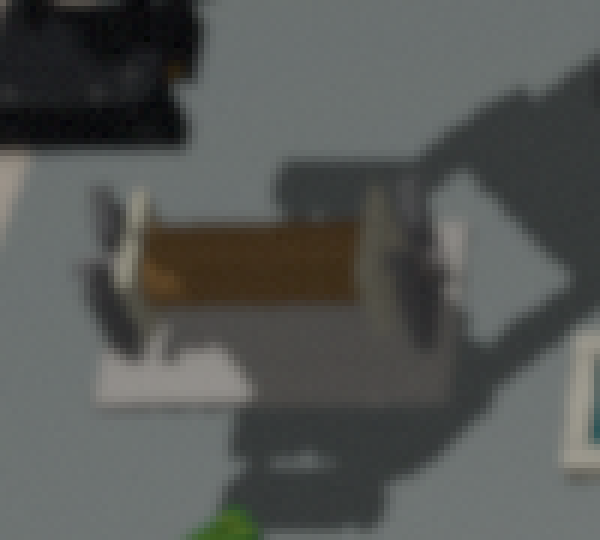

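Roller sits between the uprights; check its pose numerically.

```bash
cat > rchk.py <<'E'
from fit import *
import sys
f=pickle.load(open(sys.argv[1]+'.pkl','rb'));P=xyz(f).reshape(-1,3)
C=cv2.cvtColor(f['color'],cv2.COLOR_BGR2HSV).reshape(-1,3)
th=np.radians(97.45);o=np.array([.5999,-.3514]);ex=np.array([np.cos(th),np.sin(th)]);ey=np.array([-ex[1],ex[0]])
d=P[:,:2]-o; X=d@ex;Y=d@ey;Z=P[:,2]
m=(abs(X)<.042)&(abs(Y)<.03)&(Z>.05)&(Z<.08)
for a,b in((-.04,-.02),(-.02,0),(0,.02),(.02,.04)):
    k=m&(X>a)&(X<b)
    if k.sum()<20: continue
    A=np.c_[2*Y[k],2*Z[k],np.ones(k.sum())]; s=np.linalg.lstsq(A,Y[k]**2+Z[k]**2,rcond=None)[0]
    print(a,k.sum(),'ztop',np.percentile(Z[k],95),'circle yc,zc,r',s[:2],np.sqrt(s[2]+s[0]**2+s[1]**2))
k=(abs(Y)<.03)&(Z>.066)&(Z<.076)&(abs(X)<.056)&(abs(X)>.042); print('plates X',[(X[k&(X*sg>0)].min(),X[k&(X*sg>0)].max(),Y[k&(X*sg>0)].min(),Y[k&(X*sg>0)].max(),Z[k&(X*sg>0)].max()) for sg in(1,-1) if (k&(X*sg>0)).sum()])
E
python3 rchk.py w19; python3 rchk.py s19
```

```text
-0.04 485 ztop 0.06491972924294809 circle yc,zc,r [3.73316365e-05 4.70379756e-02] 0.01750865914244912
-0.02 522 ztop 0.06477283003538134 circle yc,zc,r [-2.81100274e-05  4.69707024e-02] 0.017507896789667982
0 563 ztop 0.06479503320286896 circle yc,zc,r [-7.66255401e-06  4.68153554e-02] 0.01759738800254767
0.02 596 ztop 0.06485089602357152 circle yc,zc,r [-9.26959913e-06  4.69661479e-02] 0.017451960148509665
plates X [(np.float64(0.04627947857780748), np.float64(0.05141462825038767), np.float64(-0.023633644567538005), np.float64(0.023957830110286644), np.float64(0.07186683708138486)), (np.float64(-0.05162797096708622), np.float64(-0.0461720746174813), np.float64(-0.023029361092240835), np.float64(0.023147689029898517), np.float64(0.07212695356866716))]
-0.04 95 ztop 0.06550327307802221 circle yc,zc,r [-0.00755909  0.05164559] 0.013023574370063733
-0.02 98 ztop 0.0654375966677497 circle yc,zc,r [-0.00584088  0.04941042] 0.015433913820637607
0 107 ztop 0.06576933527872295 circle yc,zc,r [-0.00499118  0.04969439] 0.015514528794184412
0.02 104 ztop 0.06663504577137222 circle yc,zc,r [-0.00606296  0.05165729] 0.014332478687386789
plates X [(np.float64(0.047004692595546904), np.float64(0.053102979473966805), np.float64(-0.028491326252666406), np.float64(0.02243854007115318), np.float64(0.0749371686096042)), (np.float64(-0.05323766769054818), np.float64(-0.04281290590794429), np.float64(-0.0287026630721431), np.float64(0.022096283424630877), np.float64(0.0734398075741205))]
```

Request:
{"op": "apply_moves", "data": {"increments": [[1, -0.011, -0.045, 0, 0, 0, 0], [1, -0.011, -0.045, 0, 0, 0, 0], [1, -0.011, -0.045, 0, 0, 0, 0], [1, -0.011, -0.045, 0, 0, 0, 0], [1, -0.011, -0.045, 0, 0, 0, 0], [1, -0.011, -0.045, 0, 0, 0, 0], [1, -0.011, -0.045, 0, 0, 0, 0], [1, -0.011, -0.045, 0, 0, 0, 0], [1, -0.011, -0.045, 0, 0, 0, 0], [1, -0.011, -0.045, 0, 0, 0, 0], [1, -0.011, -0.045, 0, 0, 0, 0], [1, -0.011, -0.045, 0, 0, 0, 0], [1, -0.011, -0.045, 0, 0, 0, 0], [1, 0, 0, 0, 0, 0, 0], [1, 0, 0, 0, 0, 0, 0]]}}

```text
t: 39.7
tool_pos: [0.3601, 0.2341, 0.1521]
tool_rot: [-178.8, 2.6, 7.3]
contact_force: [0.7, -0.4, -0.2]
width: 0.0881
```

```bash
python3 plan.py .371 .3258 .08 7; python3 -c "
from h import *
g=grab('wrist','w20')"
```

```text
t 39.7 pos [0.3601 0.2341 0.1521] rot [-178.78    2.65    7.29] w 0.0881 F [ 0.7 -0.4 -0.2]
turn first: 1 rows of [-1.21  2.65  0.27] | with no turn shift below is in current axes
shift AFTER turn (tool axes): [ 0.022  -0.0897  0.0721]  now axes: [ 0.0257 -0.088   0.0729]
3 rows of [ 0.0073 -0.0299  0.024 ]
```

View pics/w20.png

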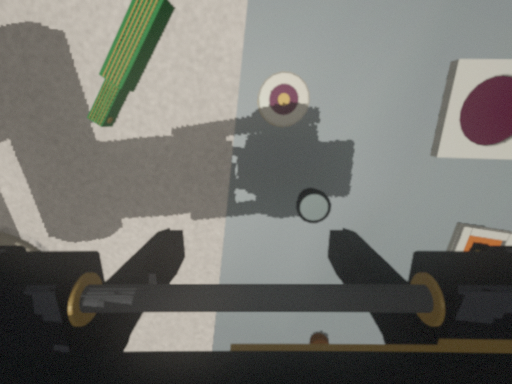

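```bash
python3 -c "
from fit import *
f=pickle.load(open('w20.pkl','rb'));P=xyz(f);Z=P[...,2]
m=np.zeros(Z.shape,np.uint8);m[60:140,245:325]=1;m&=(Z>.030).astype(np.uint8)
q=P[m>0];print(len(q),np.median(q[:,2]),q[:,:2].mean(0),cv2.minEnclosingCircle((q[:,:2]*1000).astype(np.float32)))
"
```

```text
2327 0.03519513792571305 [0.36920548 0.32811225] ((369.30340576171875, 327.6932067871094), 27.38531494140625)
```

Request:
{"op": "apply_moves", "data": {"increments": [[1, 0, 0, 0, -1.2, 2.65, 0.27], [1, 0.008, -0.031, 0, 0, 0, 0], [1, 0.008, -0.031, 0, 0, 0, 0], [1, 0.006, -0.03, 0, 0, 0, 0], [1, 0, 0, 0, 0, 0, 0], [1, 0, 0, 0, 0, 0, 0]]}}

```text
t: 40.35
tool_pos: [0.3756, 0.3223, 0.148]
tool_rot: [179.8, 0.3, 6.0]
contact_force: [0.8, -0.3, -0.9]
width: 0.088
```

```bash
python3 plan.py .3694 .3277 .05 7
```

```text
t 40.4 pos [0.3756 0.3223 0.148 ] rot [179.76   0.33   6.05] w 0.0880 F [ 0.8 -0.3 -0.9]
turn first: 1 rows of [ 0.24  0.33 -0.95] | with no turn shift below is in current axes
shift AFTER turn (tool axes): [-0.0055 -0.0061  0.098 ]  now axes: [-0.005  -0.0065  0.098 ]
3 rows of [-0.0018 -0.002   0.0327]
```

Request:
{"op": "apply_moves", "data": {"increments": [[1, -0.005, -0.0065, 0, 0.24, 0.33, -0.5], [1, 0, 0, 0.04, 0, 0, 0], [1, 0, 0, 0.04, 0, 0, 0], [1, 0, 0, 0, 0, 0, 0]]}}

```text
t: 40.75
tool_pos: [0.3708, 0.3247, 0.0669]
tool_rot: [-179.9, -0.2, 6.2]
contact_force: [-1.4, 0.2, 0.8]
width: 0.0882
```

```bash
python3 plan.py .3694 .3277 .01 6.5
```

```text
t 40.8 pos [0.3708 0.3247 0.0669] rot [-1.7994e+02 -1.7000e-01  6.2500e+00] w 0.0882 F [-1.4  0.2  0.8]
turn first: 1 rows of [-0.06 -0.17 -0.25] | with no turn shift below is in current axes
shift AFTER turn (tool axes): [-0.0011 -0.0032  0.0569]  now axes: [-0.0013 -0.0031  0.0569]
2 rows of [-0.0005 -0.0016  0.0285]
```

Request:
{"op": "apply_moves", "data": {"increments": [[1, -0.0013, -0.0031, 0.02, 0, -0.17, 0], [1, 0, 0, 0.02, 0, 0, 0], [1, 0, 0, 0, 0, 0, 0]]}}

```text
t: 41.05
tool_pos: [0.3707, 0.3267, 0.0299]
tool_rot: [-179.9, -0.2, 6.1]
contact_force: [0.1, -0.2, -0.2]
width: 0.0881
```

```bash
python3 plan.py .3694 .3277 -.015 6.3
```

```text
t 41.0 pos [0.3707 0.3267 0.0299] rot [-1.7987e+02 -1.7000e-01  6.1100e+00] w 0.0881 F [ 0.1 -0.2 -0.2]
turn first: 1 rows of [-0.13 -0.17 -0.19] | with no turn shift below is in current axes
shift AFTER turn (tool axes): [-0.0012 -0.0011  0.0449]  now axes: [-0.0013 -0.001   0.0449]
1 rows of [-0.0012 -0.0011  0.0449]
```

Request:
{"op": "apply_moves", "data": {"increments": [[1, -0.0013, -0.001, 0.025, -0.13, -0.17, -0.2], [1, 0, 0, 0.015, 0, 0, 0], [1, 0, 0, 0, 0, 0, 0]]}}

```text
t: 41.35
tool_pos: [0.3724, 0.3282, -0.0051]
tool_rot: [-179.8, -0.4, 6.2]
contact_force: [0.7, -0.6, 1.0]
width: 0.0885
```

```bash
python3 plan.py .3694 .3277 -.016 6.3
```

```text
t 41.4 pos [ 0.3724  0.3282 -0.0051] rot [-179.84   -0.41    6.24] w 0.0885 F [ 0.7 -0.6  1. ]
turn first: 1 rows of [-0.16 -0.41 -0.06] | with no turn shift below is in current axes
shift AFTER turn (tool axes): [-0.003   0.0002  0.0109]  now axes: [-0.0031  0.0002  0.0109]
1 rows of [-0.003   0.0002  0.0109]
```

Request:
{"op": "apply_moves", "data": {"increments": [[1, -0.0031, 0, 0.011, -0.16, -0.41, 0], [1, 0, 0, 0, 0, 0, 0]]}}

```text
t: 41.55
tool_pos: [0.3706, 0.3283, -0.0137]
tool_rot: [-179.9, -0.2, 6.2]
contact_force: [0.3, -0.4, 0.7]
width: 0.0884
```

```bash
python3 plan.py .3694 .3277 -.016 6.3
```

```text
t 41.5 pos [ 0.3706  0.3283 -0.0137] rot [-179.93   -0.19    6.21] w 0.0884 F [ 0.3 -0.4  0.7]
turn first: 1 rows of [-0.07 -0.19 -0.09] | with no turn shift below is in current axes
shift AFTER turn (tool axes): [-0.0013  0.0004  0.0023]  now axes: [-0.0013  0.0004  0.0023]
1 rows of [-0.0013  0.0004  0.0023]
```

Request:
{"op": "apply_moves", "data": {"increments": [[1, -0.0013, 0.0004, 0.0025, 0, -0.19, 0], [1, 0, 0, 0, 0, 0, 0], [-1, 0, 0, 0, 0, 0, 0], [-1, 0, 0, 0, 0, 0, 0], [-1, 0, 0, 0, 0, 0, 0], [-1, 0, 0, 0, 0, 0, 0], [-1, 0, 0, 0, 0, 0, 0], [-1, 0, 0, 0, 0, 0, 0], [-1, 0, 0, 0, 0, 0, 0], [-1, 0, 0, 0, 0, 0, 0], [-1, 0, 0, 0, 0, 0, 0]], "force": 40}}

```text
t: 42.65
tool_pos: [0.3703, 0.3282, -0.0142]
tool_rot: [-179.9, -0.2, 6.2]
contact_force: [0.9, 1.0, -0.3]
width: 0.0528
```

```bash
python3 plan.py .3694 .3277 -.016 6.3
```

```text
t 42.6 pos [ 0.3703  0.3282 -0.0142] rot [-1.7985e+02 -1.6000e-01  6.2200e+00] w 0.0528 F [ 0.9  1.  -0.3]
turn first: 1 rows of [-0.15 -0.16 -0.08] | with no turn shift below is in current axes
shift AFTER turn (tool axes): [-0.001   0.0004  0.0018]  now axes: [-0.001   0.0004  0.0018]
1 rows of [-0.001   0.0004  0.0018]
```

Request:
{"op": "apply_moves", "data": {"increments": [[-1, 0, 0, -0.01, 0, 0, 0], [-1, 0, 0, -0.02, 0, 0, 0], [-1, 0, 0, -0.03, 0, 0, 0], [-1, 0, 0, -0.035, 0, 0, 0], [-1, 0, 0, -0.035, 0, 0, 0], [-1, 0, 0, -0.01, 0, 0, 0], [-1, 0, 0, 0, 0, 0, 0], [-1, 0.033, 0.01, 0, 0, 0, 0], [-1, 0.033, 0.01, 0, 0, 0, 0], [-1, 0.033, 0.01, 0, 0, 0, 0], [-1, 0.033, 0.01, 0, 0, 0, 0], [-1, 0, 0, 0, 0, 0, 0], [-1, 0, 0, 0, 0, 0, 0]]}}

```text
t: 43.95
tool_pos: [0.5057, 0.3, 0.1308]
tool_rot: [-180.0, 0.4, 6.3]
contact_force: [-1.5, -0.9, -1.0]
width: 0.0528
```

```bash
python3 plan.py .6 .345 .05 5; python3 -c "
from h import *
g=grab('wrist','w21')"
```

```text
t 44.0 pos [0.5057 0.3    0.1308] rot [-179.98    0.36    6.31] w 0.0528 F [-1.5 -0.9 -1. ]
turn first: 1 rows of [-0.02  0.36  1.31] | with no turn shift below is in current axes
shift AFTER turn (tool axes): [ 0.0979 -0.0366  0.0808]  now axes: [ 0.0992 -0.0344  0.0802]
3 rows of [ 0.0326 -0.0122  0.0269]
```

View pics/w21.png

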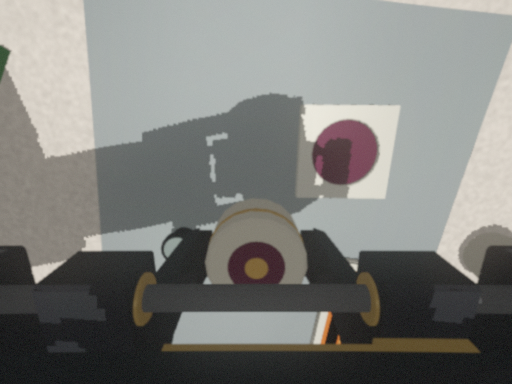

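```bash
python3 -c "
from fit import *
from plant import readout
f=pickle.load(open('w21.pkl','rb'));P=xyz(f);Z=P[...,2];C=cv2.cvtColor(f['color'],cv2.COLOR_BGR2HSV)
m=np.zeros(Z.shape,bool);m[90:205,290:405]=1
q=P[m&(Z>.005)&(Z<.025)][:,:2]*1000;print(cv2.minAreaRect(q.astype(np.float32)))
l=m&(C[...,1]>80)&((C[...,0]>140)|(C[...,0]<5)); q=P[l]; print(len(q),np.median(q,0),cv2.minEnclosingCircle((q[:,:2]*1000).astype(np.float32)))
s=readout.get_state();p=s['tool_pos'];A=rot(s['tool_rot'])
m=np.zeros(Z.shape,bool);m[195:285,205:310]=1;q=(P-p)@A; t=q[m&(Z>.145)&(Z<.2)]
print('box in tool',np.percentile(t,[1,50,99],axis=0))
top=t[t[:,2]<np.percentile(t[:,2],3)+.003]; print(len(top),top.mean(0))
"
```

```text
((595.5772094726562, 343.84259033203125), (101.56776428222656, 101.12625122070312), 5.717113494873047)
1858 [nan nan nan] ((595.9834594726562, 344.12841796875), 34.5930290222168)
box in tool [[-0.02839425 -0.02677635 -0.05137215]
 [-0.00125624 -0.01025273 -0.04932665]
 [ 0.02654258  0.00920968 -0.01759481]]
5393 [-0.00125293 -0.00690258 -0.0497113 ]
```

Request:
{"op": "apply_moves", "data": {"increments": [[-1, 0.031, -0.0115, 0, 0, 0.36, 0], [-1, 0.031, -0.0115, 0, 0, 0, 0], [-1, 0.031, -0.0115, 0, 0, 0, 0], [-1, 0, 0, 0.04, 0, 0, 0], [-1, 0, 0, 0.03, 0, 0, 0], [-1, 0, 0, 0, 0, 0, 0]]}}

```text
t: 44.6
tool_pos: [0.5906, 0.3491, 0.059]
tool_rot: [-180.0, 0.1, 6.6]
contact_force: [-0.2, -0.2, -0.9]
width: 0.0529
```

```bash
python3 plan.py .597 .344 .02 6.3
```

```text
t 44.6 pos [0.5906 0.3491 0.059 ] rot [-1.7999e+02  1.1000e-01  6.6200e+00] w 0.0529 F [-0.2 -0.2 -0.9]
turn first: 1 rows of [-0.01  0.11  0.32] | with no turn shift below is in current axes
shift AFTER turn (tool axes): [0.0058 0.0057 0.039 ]  now axes: [0.0059 0.0058 0.039 ]
1 rows of [0.0058 0.0057 0.039 ]
```

Request:
{"op": "apply_moves", "data": {"increments": [[-1, 0.0059, 0.0058, 0, 0, 0.1, 0], [-1, 0, 0, 0.03, 0, 0, 0], [-1, 0, 0, 0, 0, 0, 0], [-1, 0, 0, 0, 0, 0, 0]]}}

```text
t: 45.0
tool_pos: [0.5984, 0.3447, 0.0356]
tool_rot: [-179.9, -0.4, 6.7]
contact_force: [-0.7, -0.2, -1.4]
width: 0.0526
```

```bash
python3 plan.py .597 .344 .005 6.6
```

```text
t 45.0 pos [0.5984 0.3447 0.0356] rot [-179.91   -0.39    6.73] w 0.0526 F [-0.7 -0.2 -1.4]
turn first: 1 rows of [-0.1  -0.39  0.13] | with no turn shift below is in current axes
shift AFTER turn (tool axes): [-0.0015  0.0006  0.0306]  now axes: [-0.0017  0.0006  0.0305]
1 rows of [-0.0015  0.0006  0.0306]
```

Request:
{"op": "apply_moves", "data": {"increments": [[-1, -0.0017, 0.0006, 0.02, -0.1, -0.39, 0], [-1, 0, 0, 0.008, 0, 0, 0], [-1, 0, 0, 0, 0, 0, 0]]}}

```text
t: 45.3
tool_pos: [0.5982, 0.3443, 0.0095]
tool_rot: [-179.9, -0.3, 6.7]
contact_force: [-0.5, 0.7, -1.3]
width: 0.0531
```

```bash
python3 plan.py .597 .344 -.0055 6.6; python3 -c "
from h import *
g=grab('wrist','w22')"
```

```text
t 45.3 pos [0.5982 0.3443 0.0095] rot [-179.95   -0.27    6.73] w 0.0531 F [-0.5  0.7 -1.3]
turn first: 1 rows of [-0.05 -0.27  0.13] | with no turn shift below is in current axes
shift AFTER turn (tool axes): [-0.0012  0.0001  0.015 ]  now axes: [-0.0013  0.0001  0.015 ]
1 rows of [-0.0012  0.0001  0.015 ]
```

View pics/w22.png

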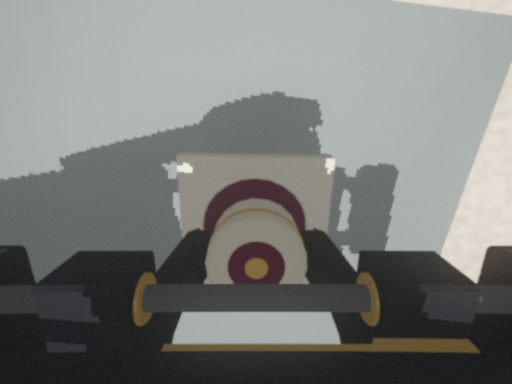

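Well centred over the recess (box at u≈257, recess spanning 205–306). Lower.

Request:
{"op": "apply_moves", "data": {"increments": [[-1, -0.0013, 0, 0.013, 0, -0.27, 0], [-1, 0, 0, 0, 0, 0, 0]]}}

```text
t: 45.55
tool_pos: [0.5971, 0.3443, -0.0037]
tool_rot: [-179.9, -0.0, 6.7]
contact_force: [-0.6, -0.4, -1.5]
width: 0.0531
```

```bash
python3 plan.py .597 .344 -.0055 6.6
```

```text
t 45.5 pos [ 0.5971  0.3443 -0.0037] rot [-1.7993e+02 -2.0000e-02  6.7400e+00] w 0.0531 F [-0.6 -0.4 -1.5]
turn first: 1 rows of [-0.07 -0.02  0.14] | with no turn shift below is in current axes
shift AFTER turn (tool axes): [-0.0001  0.0003  0.0018]  now axes: [-0.0001  0.0003  0.0018]
1 rows of [-0.0001  0.0003  0.0018]
```

Request:
{"op": "apply_moves", "data": {"increments": [[-1, 0, 0, 0.002, 0, 0, 0], [-1, 0, 0, 0, 0, 0, 0], [1, 0, 0, 0, 0, 0, 0], [1, 0, 0, 0, 0, 0, 0], [1, 0, 0, 0, 0, 0, 0], [1, 0, 0, 0, 0, 0, 0], [1, 0, 0, -0.01, 0, 0, 0], [1, 0, 0, -0.03, 0, 0, 0], [1, 0, 0, -0.045, 0, 0, 0], [1, 0, 0, -0.045, 0, 0, 0], [1, 0, 0, -0.02, 0, 0, 0], [1, 0, 0.04, 0, 0, 0, 0], [1, 0, 0.04, 0, 0, 0, 0], [1, 0, 0, 0, 0, 0, 0], [1, 0, 0, 0, 0, 0, 0]]}}

```text
t: 47.05
tool_pos: [0.6072, 0.2635, 0.159]
tool_rot: [-179.8, -0.6, 6.8]
contact_force: [0.5, 1.4, 0.4]
width: 0.0878
```

```bash
python3 plan.py .62 .02 .2 6.6; python3 -c "
from fit import *
f=grab('wrist','w23');P=xyz(f);Z=P[...,2]
q=P[(Z>.038)&(Z<.05)&(abs(P[...,0]-.596)<.04)&(abs(P[...,1]-.344)<.04)]
print(len(q),np.percentile(q[:,2],[2,50,98]),cv2.minEnclosingCircle((q[:,:2]*1000).astype(np.float32)))
A=np.c_[q[:,:2],np.ones(len(q))];print(np.linalg.lstsq(A,q[:,2],rcond=None)[0])
q=P[(Z>.010)&(Z<.018)&(abs(P[...,0]-.596)<.058)&(abs(P[...,1]-.344)<.058)][:,:2]*1000;print(cv2.minAreaRect(q.astype(np.float32)))"
```

```text
t 47.0 pos [0.6072 0.2635 0.159 ] rot [-179.85   -0.57    6.84] w 0.0878 F [0.5 1.4 0.4]
turn first: 1 rows of [-0.15 -0.57  0.24] | with no turn shift below is in current axes
shift AFTER turn (tool axes): [-0.0153  0.2433 -0.041 ]  now axes: [-0.0159  0.2432 -0.0418]
6 rows of [-0.0025  0.0406 -0.0068]
2252 [0.041142   0.04329168 0.04507128] ((595.7604370117188, 343.68865966796875), 27.239336013793945)
[ 0.00180198 -0.01018183  0.04569187]
((595.6027221679688, 343.60308837890625), (101.1439208984375, 100.63009643554688), 5.667878150939941)
```

View pics/w23.png

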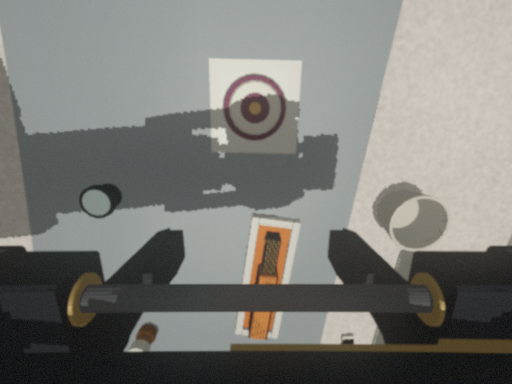

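```bash
python3 -c "
from fit import *
for n,c,a in(('w9',(.6233,-.1242),96.85),('w12',(.638,.118),88.95)):
    f=pickle.load(open(n+'.pkl','rb'));P=xyz(f).reshape(-1,3);t=np.radians(a);ex=np.array([np.cos(t),np.sin(t)]);ey=np.array([-ex[1],ex[0]])
    d=P[:,:2]-c;X=d@ex;Y=d@ey;Z=P[:,2]
    k=(abs(X)<.085)&(abs(Y)<.02)&(Z>.024)&(Z<.045)
    q=np.c_[X[k],Y[k]];r=cv2.minAreaRect((q*1000).astype(np.float32));print(n,r,np.percentile(Z[k],[5,50,95]))
    k=k&(Z>.033);A=np.c_[X[k],Y[k],np.ones(k.sum())];print(np.linalg.lstsq(A,Z[k],rcond=None)[0])
    k=(abs(X)<.1)&(abs(Y)<.04)&(Z>.011)&(Z<.018);print(cv2.minAreaRect((np.c_[X[k],Y[k]]*1000).astype(np.float32)))
f=grab('scene','s24');g=grab('top','t24');P=xyz(f);X,Y,Z=P[...,0],P[...,1],P[...,2]
for nm,x,y in(('loupe',.4269,.2149),('jar',.4777,.0046)):
    m=(abs(X-x)<.035)&(abs(Y-y)<.035)&(Z>.012);zt=np.nanpercentile(Z[m],90);print(nm,P[m&(Z>zt-.004)].mean(0))
"
python3 rchk.py s24|tail -1
```

```text
w9 ((-0.5828018188476562, 2.4880075454711914), (148.9889678955078, 25.904056549072266), 0.4706353545188904) [0.02871074 0.03523122 0.03662431]
[-0.00193083 -0.00013532  0.03555628]
((-0.32323455810546875, 0.7114963531494141), (64.07823944091797, 188.52059936523438), 89.82302856445312)
w12 ((-1.4819259643554688, 1.8115730285644531), (25.949687957763672, 149.75503540039062), 89.93168640136719) [0.0287666  0.03520834 0.03663057]
[-0.00182516 -0.00113198  0.03556783]
((-0.24088287353515625, 0.5913944244384766), (64.00857543945312, 188.36276245117188), 89.83454132080078)
loupe [0.40082766 0.20748834 0.54858098]
jar [0.47785827 0.0048662  0.04555562]
plates X [(np.float64(0.04262825070640422), np.float64(0.052983895712776286), np.float64(-0.02990428551387181), np.float64(0.019773984164985235), np.float64(0.07436046754378722)), (np.float64(-0.05283075112289556), np.float64(-0.04477467004715249), np.float64(-0.02886393477630864), np.float64(0.019930072899102928), np.float64(0.07456018545676435))]
```

View pics/s24.png

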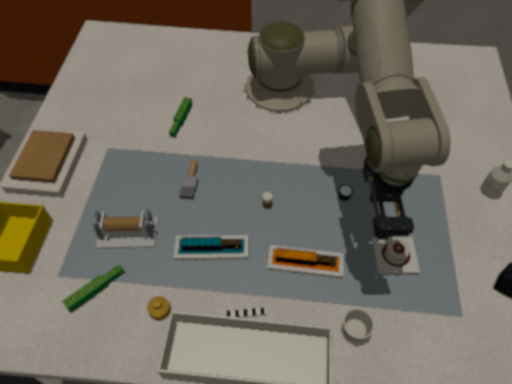

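```bash
python3 -c "
from h import *
f=pickle.load(open('w23.pkl','rb'));P=xyz(f);z=P[175:225,70:130].reshape(-1,3);print(z[(z[:,2]>.026)&(z[:,2]<.04)].mean(0))
from plant import order,readout
print(readout.get_state()['t'],order.close_job())"
```

```text
[0.42383725 0.21654649 0.02981234]
the job is handed in; nothing more can be done
47.2 None
```

I handed the job in at about 47 s of the 125 s allowed. My last camera checks show all four pieces in place, released, with the gripper clear. The job reports no verdict, so these measurements are all I have to go on.

| Piece | Check after release |
|---|---|
| Teal fan | about 2 mm off the tray centre, aligned within 1°, flat on the floor |
| Orange fan | about 2 mm off the tray centre, aligned within 1°, flat on the floor |
| Powder box | within 1 mm of the recess centre, upright (top about 43 mm above the table, 44 expected) |
| Roller | axle level at 47 mm, within 1 mm across and along the slots |

I checked the fans and the roller right after releasing each one. At the end I only confirmed them by eye in the scene view, where they looked unchanged.

- **Jar and loupe:** both were within about 2 mm of where I first measured them, which is about the calibration error. The arm hid the loupe in the final scene view, so I took its position from the wrist camera instead.
- **Failed grasps:** I closed on nothing twice at the teal fan. The visible fingertips end about 24 mm higher than the reported tool position, so the first attempts closed just above it. I measured this with the wrist camera and corrected every later grasp by that amount; the fan did not move in those tries.
- **Disagreement:** the oblique scene camera gave poorer roller numbers (about 5 mm off across the slots, 2–4 mm high) than the wrist camera. I trusted the closer wrist view.

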